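# Lock a plug into a cam-arm coupler

### The job

Stand the square-headed steel plug in the open mouth of the upright cam-arm coupler and press it down on its springy gasket with about 14 newtons, which seats it without crushing the gasket. Then let go of the plug and swing both cam arms down together, evenly and without forcing them, all the way home on their stops, so that they lock it in. Leave the coupler closed and do not disturb the things around it.

Things in the scene. Friction and masses are not known exactly. Their poses are not given: they have to be found in the camera images.
- stand: Stand of the coupler: a dark round flange (94 mm across, 10 mm thick) fixed to the bench, with a riser 40 mm wide and tall; origin at the centre of its underside. It carries the coupler cup, whose two cam arms lie on the +y and -y sides of this frame. Each is a flat steel bar, 13 mm wide, 6 mm thick, hinged on a level pin along x, 23 mm from the axis; its end is 55 mm from the pin.
- stand_axis (a point): Same point and axes as the stand. The bright coupler cup (43 mm outside, bore 34.4 mm) stands upright on this vertical axis, clamped in the riser. How far it is pulled out is NOT measured: its open mouth is 104 to 124 mm above the bench, to be found by touch. The arms' pins are 5 mm below the mouth; the unloaded gasket's top is 21 mm below the mouth, inside.
- cam_left (a joint): Angle of the cam arm on the +y side, rad. 0 = home on its stop, pointing outwards and 25 degrees below level; 0.44 = level; starts raised, 1.25 to 1.5. Stiff, stays where left. Takes a few N pressed down on the bar; in the last 0.3 rad, where its cam enters the plug's groove and draws the plug down, up to about 12 N at 20 mm from the pin; then it meets a hard stop. Jams if the plug is too high.
- cam_right (a joint): The same for the cam arm on the -y side: 0 = home on its stop, pointing outwards and 25 degrees below level; larger = raised. Fingers opened 70 to 85 mm wide, straddling the plug, press on both bars at once.
- plug_head (a point): Centre of the square head of the loose steel plug (0.15 to 0.26 kg, stands upright). Head: 24 mm square, 25 mm tall (13 mm below this point), flats along this point's x and y. Below: a round collar 31.6 mm wide, its top 15 mm below this point; a groove; a round foot 31.6 mm wide with bevelled rim, its underside 42 mm below this point. May enter the coupler at any turn.
- plug: The same plug; origin at the centre of its foot's underside. In the coupler it meets the gasket, which yields under 6 N of drag plus 1.5 N per mm, and stays about 5 mm down when let go. Press it down with 12 to 15 N (7 mm): with less than 11 N the cams do not catch it, with more than 18 N the gasket is crushed. Locked by the cams it stands about 7 mm down.
- nozzle: Bystander: copper welding gas nozzle, 24 mm wide, 64 mm tall, upright; origin at its underside.
- bracket: Bystander: small dark steel L bracket, 28x50x60 mm; origin at the centre of its underside.
- cup: Bystander: white paper cup, 72 mm wide, 78 mm tall; origin at the centre of its underside.
Things that resemble listed ones, but are neither listed nor needed, are in the scene too. Leave any black or purple look-alike of the plug alone.

How it is judged:
By the outcome, as a careful person would: the job done as asked, in the order asked, and still so for the second after the job is handed in, with the robot touching nothing.
It also fails if it takes over 67 s, if anything falls off the work surface, if the arm or the gripper's body presses on something with over 40 N, if the wrist force passes 120 N, or if a joint passes its speed limit or range.

### The arm

A 6-joint arm with a two-finger parallel gripper is mounted at the origin on a cart in front of the work surface, level with it; the furniture and walls round the work are solid. World frame = base frame: x ahead of the robot, y to its left, z up, the work surface at z = 0. Lengths are in m, angles in degrees, forces in N, time in s.
With the tool pointing down it reaches from about 0.35 to 0.875 m from the base axis. Payload 4.2 kg.
Tool frame: the origin (TCP) lies at the very end of the fingers, on their centre line; the grasp point (between the pads) lies behind it (r.grip_point_offset is the z of the grasp point in the tool frame, in m); z points along the fingers, y is the direction in which the jaws open and shut (so a half turn about z gives the same grasp; the last joint's range is limited). The gripper opens to 87 mm and grips with 3 to 60 N. Pads are 19 mm wide; open, the fingers measure 117 mm over their backs; the gripper's body (75 mm by 190 mm) begins 51 mm behind the grasp point.
Start: joints at [84.889, 22.042, 0.453, 0, -68.411, -14.817], TCP at [0.213, 0.588, 0.223] pointing down, gripper open.
Joint ranges: [-179.83, 179.83], [-69.29, 118.12], [-61.27, 80.66], [-181.25, 117.63], [-171.15, -9.14], [-177.46, 177.46]. Speed limits (degrees/s): [159.86, 159.86, 180, 180, 180, 180].

### API

Orientations are given as a 3x3 rotation matrix whose columns are the frame's x, y, z axes.
In Python, from station import r, capture, workorder gives the robot as it stands. The module is installed in compiled form; this text tells all that it offers.
- The arm moves only by the shell command python3 -m crank 'ROWS'. ROWS is JSON, a list of rows, each an object with "delta_rot": the turn, a rotation vector about the tool's x, y, z in rad, a list of three; "linear": the shift along the tool's x, y, z in m, a list of three; "gripper": the opening in per cent of the stroke, from 0 (shut) to 100 (fully open). A call has 1 to 10 rows; each row shifts and turns the commanded pose from where the row before left it, along the tool's axes as they then stand; what a row does not reach is not made up. A row lasts 1/8 s, in which the tool goes at most 62.5 mm and 10.7 degrees, less where a joint would pass 70% of its speed; a pose out of reach is approached as far as the arm can. A call is refused whole if a number of a shift passes 0.0625 or a number of a turn 0.188, either way. A call with a gripper value outside its range is refused whole. The fingers move at their own pace and stop on an object; the grip force is fixed at half the most. Time passes only in rows, so rows that do not move let the fingers close. It gives the time, the measured TCP pose, the force and the opening at its end, in the units of the state.
- r.sense(): the state, without advancing time (a new reading comes with each control period).
- capture(name): name is "side" or "top" or "wrist"; returns a dict with "img" (400x640x3 uint8, blue, green, red), "fx", "fy", "cx", "cy" (pixels), "world_from_camera" (4x4, takes a point from camera to world coordinates). Camera axes: x right, y down, z forward; pixel columns grow to the right and rows downward; lengths in m; the calibration is good to about 2 mm. A picture is of the moment at which its call begins. There is no depth.
- workorder.finish_job(): hands the job in, once; it reports no verdict.
The state is a dict: "time_s": time; "joints": joint angles; "joint_velocities": joint speeds; "effort": joint torques, N m; "tcp_pos": TCP position; "ee_rot": TCP orientation; "wrist_force": force on the tool from outside, world axes, zero at the start; "moment": the same for the moment, N m; "gripper_width": opening from 0.0 (shut) to 1.0 (fully open).
Only numpy, scipy, OpenCV 4.12 (cv2) and the standard library are available. Lean on these libraries where they do the work, as an engineer would, in place of code of your own. Each camera call takes 0.05 s, during which the arm holds its last target.

## Working session

There is one attempt and no reset: what is moved stays moved. The work goes in short steps, Python scripts to look and compute and a shell command to move; the robot and the scene stay as the last step left them, time stands still between calls to the robot, and variables do not carry over. Pictures are saved under pics/ and viewed, and the job is handed in when it is done.

```bash
mkdir -p pics; python3 - <<'E'
from station import r,capture
import cv2,numpy as np
print(r.sense()); print(r.grip_point_offset)
for n in("side","top","wrist"):
    c=capture(n); cv2.imwrite(f"pics/{n}0.png",c["img"]); print(n,c["fx"],c["fy"],c["cx"],c["cy"]); print(np.round(c["world_from_camera"],4).tolist())
E
```

```text
{'time_s': 0.0, 'joints': array([ 8.48896537e+01,  2.20885024e+01,  3.82100917e-01, -2.91628266e-02,
       -6.84100996e+01, -1.48184540e+01]), 'joint_velocities': array([ 0.0523265 , -0.03772098, -0.03419859,  0.00583436,  0.0008538 ,
       -0.01095951]), 'effort': array([-8.99235511e-04, -3.90668428e+01,  1.87406391e+01,  4.21988457e+00,
        1.10093740e-02, -1.86560987e-04]), 'tcp_pos': array([0.21279095, 0.58704085, 0.22149879]), 'ee_rot': array([[ 9.40052915e-01, -3.41027991e-01, -6.52509044e-04],
       [-3.41028610e-01, -9.40050826e-01, -1.98304266e-03],
       [ 6.28813877e-05,  2.08668928e-03, -9.99997821e-01]]), 'wrist_force': array([ 0.07237075,  0.33798692, -0.01026009]), 'moment': array([-0.01371625,  0.04580537, -0.01993549]), 'gripper_width': 0.9975938891479411}
-0.0187
side 470.11928906596034 470.11928906596034 317.1369327596724 206.26825289441084
[[0.8693, -0.2727, 0.4122, 0.2212], [-0.4942, -0.4653, 0.7344, -0.6945], [-0.0085, -0.8421, -0.5392, 0.597], [0.0, 0.0, 0.0, 1.0]]
top 390.6597589350878 390.6597589350878 321.2336721015206 197.75466384530358
[[-0.0048, -0.9772, 0.2125, 0.4062], [-1.0, 0.0049, 0.0002, -0.0225], [-0.0013, -0.2124, -0.9772, 0.9809], [0.0, 0.0, 0.0, 1.0]]
wrist 311.70692532939137 311.70692532939137 320.96811339542523 199.295273913276
[[-0.3397, -0.9007, -0.2709, 0.2881], [-0.9405, 0.3255, 0.0971, 0.5618], [0.0007, 0.2878, -0.9577, 0.3836], [0.0, 0.0, 0.0, 1.0]]
```

View pics/side0.png

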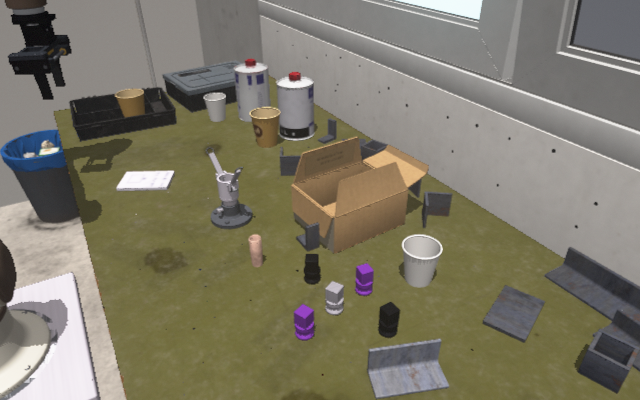

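View pics/top0.png

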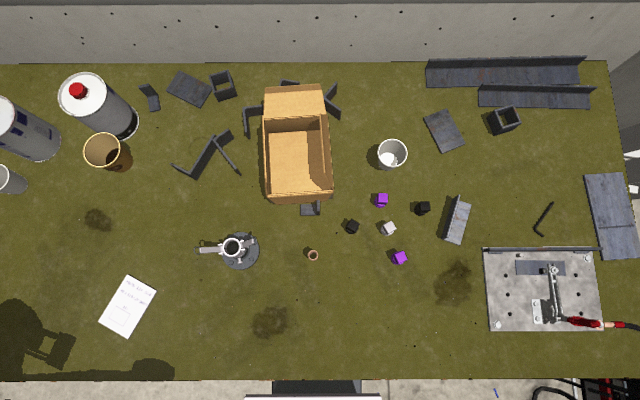

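View pics/wrist0.png

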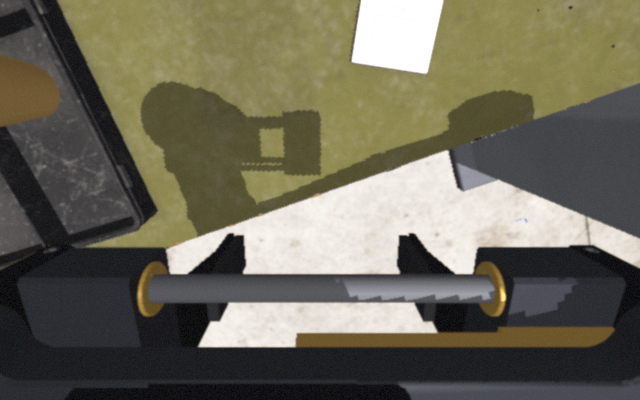

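The plug candidates in the side view are steel (335,297), purple (305,322) and (364,279), and black (312,268) and (389,319). In the top view the steel one is at (389,228). Only that one is bare steel. The coupler is at side (230,200) and top (235,248). I'll confirm with enlarged crops.

```bash
python3 - <<'E'
import cv2,numpy as np
s=cv2.imread("pics/side0.png");t=cv2.imread("pics/top0.png")
def c(i,x,y,w,h,k):return cv2.resize(i[y:y+h,x:x+w],None,fx=k,fy=k,interpolation=cv2.INTER_CUBIC)
a=np.hstack([c(s,290,240,120,110,3),c(t,340,180,110,100,3.3)[:330]])
b=np.hstack([c(s,195,145,80,85,4)[:270],c(t,190,220,90,60,4.5)[:270]])
w=800;a=cv2.resize(a,(w,int(a.shape[0]*w/a.shape[1])));b=cv2.resize(b,(w,int(b.shape[0]*w/b.shape[1])))
cv2.imwrite("pics/cropA.png",a);cv2.imwrite("pics/cropB.png",c(s,195,145,80,85,6));cv2.imwrite("pics/cropC.png",c(t,190,220,90,60,8))
E
```

```text
(no output)
```

View pics/cropA.png

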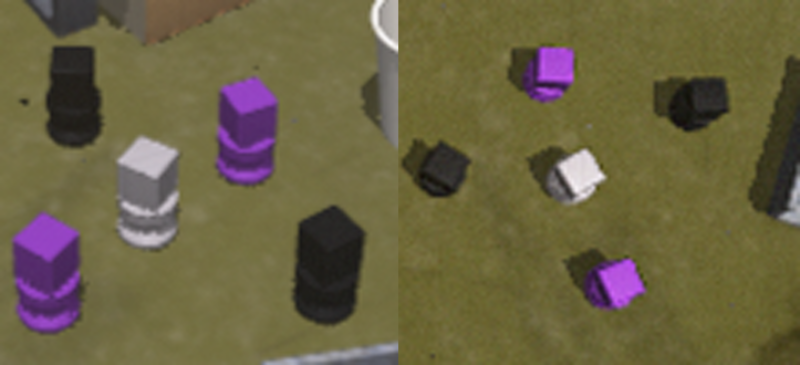

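View pics/cropB.png

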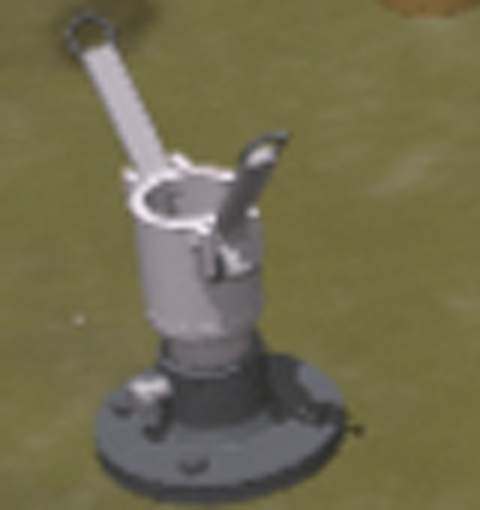

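View pics/cropC.png

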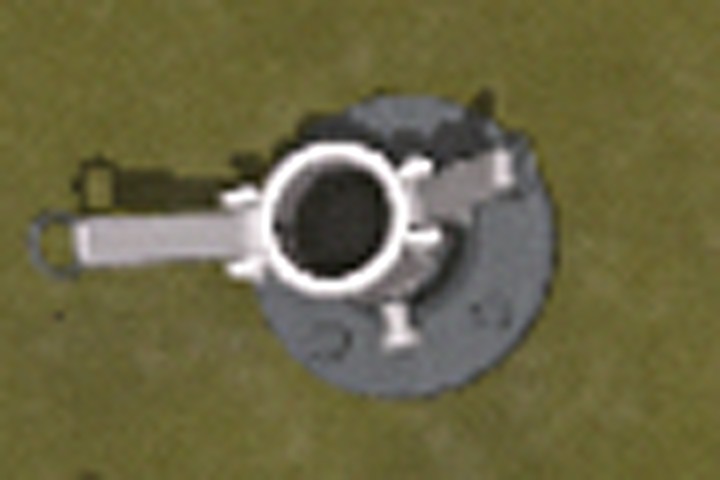

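The crops confirm the plug is the steel one. The cup mouth is at about top (231.6,247.1) and side (227.2,178.3). The pin ears appear in the top view at about (220,249) and (242,245). Next I'll measure positions.

```bash
cat > h.py <<'E'
import cv2,numpy as np
def ray(c,u,v):
    T=np.array(c["world_from_camera"]);d=T[:3,:3]@np.array([(u-c["cx"])/c["fx"],(v-c["cy"])/c["fy"],1.]);return T[:3,3],d/np.linalg.norm(d)
def plane(c,u,v,z):
    o,d=ray(c,u,v);return o+d*(z-o[2])/d[2]
def tri(c1,p1,c2,p2):
    A=[];b=[]
    for c,p in((c1,p1),(c2,p2)):
        o,d=ray(c,*p);P=np.eye(3)-np.outer(d,d);A.append(P);b.append(P@o)
    X=np.linalg.solve(A[0]+A[1],b[0]+b[1]);return X,[np.linalg.norm(A[i]@X-b[i]) for i in(0,1)]
E
python3 - <<'E'
from station import capture
from h import *
t=capture("top");s=capture("side")
print("mouth tri",tri(t,(231.6,247.1),s,(227.2,178.3)))
print("flange",plane(t,240.6,250.6,.010))
for z in(.104,.114,.124):print(z,plane(t,231.6,247.1,z))
a=plane(t,190+242/8,220+233/8,.11);b=plane(t,190+418/8,220+202/8,.11);d=a-b;print("ears mid",(a+b)/2,"yaw of y axis-90",np.degrees(np.arctan2(-d[0],d[1])))
# plug head top face
for n,c,box in(("top",t,(375,215,30,28)),("side",s,(322,278,28,40))):
    x,y,w,h=box;im=c["img"][y:y+h,x:x+w];hsv=cv2.cvtColor(im,cv2.COLOR_BGR2HSV)
    g=(hsv[...,1]<45)&(hsv[...,2]>185);m=g.astype(np.uint8)
    k=cv2.resize(im,None,fx=14,fy=14,interpolation=cv2.INTER_CUBIC);cv2.imwrite(f"pics/pl_{n}.png",k)
    cn,_=cv2.findContours(m,0,1);cn=max(cn,key=cv2.contourArea);print(n,cv2.minAreaRect(cn+np.array([x,y])))
# bystanders
print("nozzle",plane(t,313,255,.064),"plug",plane(t,391,227,.054))
E
```

```text
mouth tri (array([0.48682115, 0.17911649, 0.10006725]), [np.float64(0.0016186154727481094), np.float64(0.001618615472748005)])
flange [0.48462594 0.17759954 0.01      ]
0.104 [0.48491201 0.17866146 0.104     ]
0.114 [0.48401412 0.17636726 0.114     ]
0.124 [0.48311622 0.17407307 0.124     ]
ears mid [0.48418771 0.1780294  0.11      ] yaw of y axis-90 9.750923914580072
top ((390.0882263183594, 227.14706420898438), (10.975910186767578, 8.917926788330078), 59.03623962402344)
side ((333.9000549316406, 286.7000427246094), (12.969194412231445, 9.391485214233398), 26.56505012512207)
nozzle [ 0.46925411 -0.00250643  0.064     ] plug [ 0.53536785 -0.18863168  0.054     ]
```

View pics/pl_top.png

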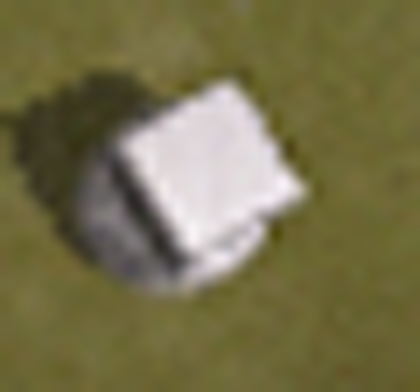

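View pics/pl_side.png

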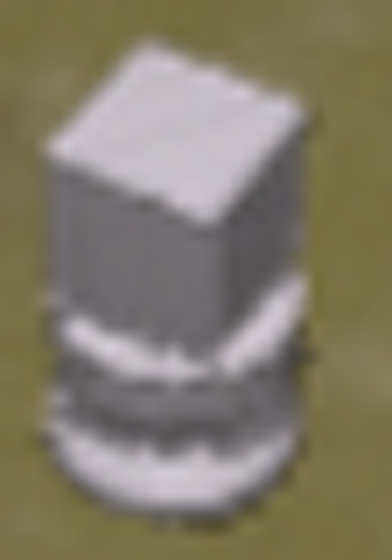

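```bash
python3 - <<'E'
from station import capture
from h import *
t=capture("top");s=capture("side")
T=[(232,82),(120,150),(180,255),(302,190)];S=[(147,42),(48,150),(215,225),(303,115)]
for c,P,x,y in((t,T,375,215),(s,S,322,278)):
    W=np.array([plane(c,x+u/14-.5,y+v/14-.5,.054)[:2] for u,v in P])
    e=np.roll(W,-1,0)-W
    print(np.round(W,4).tolist(),W.mean(0),np.round(np.linalg.norm(e,axis=1),4),np.degrees(np.arctan2(e[:,1],e[:,0]))%90)
E
```

```text
[[0.5514, -0.1895], [0.5398, -0.1699], [0.5217, -0.1794], [0.5327, -0.2006]] [ 0.53640134 -0.18483726] [0.0228 0.0204 0.0239 0.0217] [30.6713478  27.78908687 27.41119445 30.8211544 ]
[[0.5415, -0.1734], [0.5212, -0.184], [0.5317, -0.2051], [0.551, -0.1941]] [ 0.53634083 -0.18915528] [0.0229 0.0236 0.0221 0.0228] [27.49639316 26.55811808 29.64029581 24.66222038]
```

Plug head: (0.536,-0.187), flats at about 28.5° (mod 90). Coupler: about (0.485,0.178), yaw about 10°, mouth near 0.104. First I'll hover over the coupler with the jaws along its y axis and look with the wrist camera.

```bash
python3 -m crank '[{"delta_rot":[0,0,0],"linear":[0.048,0.036,0],"gripper":100},{"delta_rot":[0,0,0],"linear":[0.049,0.0365,0],"gripper":100},{"delta_rot":[0,0,0],"linear":[0.049,0.0365,0],"gripper":100},{"delta_rot":[0,0,0],"linear":[0.049,0.0365,0],"gripper":100},{"delta_rot":[0,0,0],"linear":[0.049,0.0365,0],"gripper":100},{"delta_rot":[0,0,0],"linear":[0.049,0.0365,0],"gripper":100},{"delta_rot":[0,0,0],"linear":[0.049,0.036,0],"gripper":100},{"delta_rot":[0,0,-0.174],"linear":[0.04,0.03,0],"gripper":100},{"delta_rot":[0,0,-0.174],"linear":[0.005,0.003,0],"gripper":100},{"delta_rot":[0,0,-0.174],"linear":[0,0,0],"gripper":100}]'; python3 - <<'E'
from station import r,capture
import cv2
c=capture("wrist");cv2.imwrite("pics/w1.png",c["img"])
s=r.sense();print(s)
E
```

```text
time_s: 1.6
tcp_pos: [0.48, 0.1852, 0.2226]
ee_rot: [[0.984, 0.176, 0.0], [0.176, -0.984, 0.0], [0.0, -0.0, -1.0]]
wrist_force: [-0.3, 0.1, 0.0]
gripper_width: 0.997
{'time_s': 1.65, 'joints': array([ 3.92520244e+01,  1.12471014e+01, -1.48630340e+01, -1.73323921e-03,
       -6.38857296e+01,  6.11356478e+01]), 'joint_velocities': array([  1.00515856,  -0.12331387,  -0.19012568,  -0.19699899,
        -0.0665991 , -16.175565  ]), 'effort': array([ -0.30156235, -28.66120934,  18.19977522,   4.02394339,
         0.08196804,   0.25303664]), 'tcp_pos': array([0.47973662, 0.18563905, 0.22255149]), 'ee_rot': array([[ 9.83612688e-01,  1.80294419e-01,  3.86981473e-05],
       [ 1.80294417e-01, -9.83612687e-01,  6.66971068e-05],
       [ 5.00891048e-05, -5.86270606e-05, -9.99999997e-01]]), 'wrist_force': array([-0.12199839, -0.05710117,  0.70365417]), 'moment': array([-0.05283946,  0.00962139, -0.0298384 ]), 'gripper_width': 1.0022542915784363}
```

View pics/w1.png

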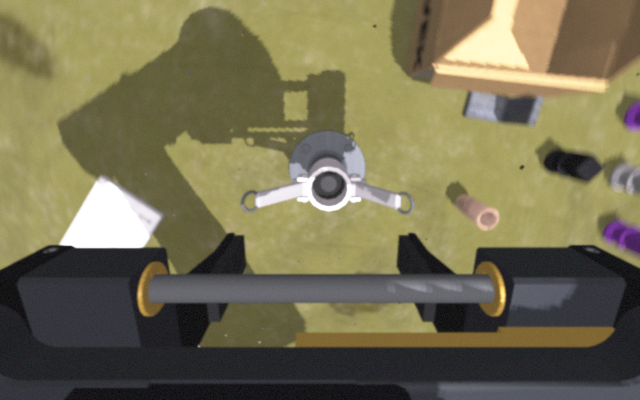

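The wrist view shows the cup mouth at about (328,187), with the bars going to (250,200) and (403,201). I'll measure the ring and bars enlarged.

```bash
python3 - <<'E'
from station import capture
from h import *
c=capture("wrist");im=c["img"]
x,y,w,h=236,125,184,95
cv2.imwrite("pics/w1c.png",cv2.resize(im[y:y+h,x:x+w],None,fx=4.3,fy=4.3,interpolation=cv2.INTER_CUBIC))
g=(im.min(2)>215).astype(np.uint8);g[:, :300]=0;g[:,352:]=0;g[:150]=0;g[225:]=0
n,l,st,ce=cv2.connectedComponentsWithStats(g)
k=1+np.argmax(st[1:,4]);print(st[k],ce[k])
cn,_=cv2.findContours((l==k).astype(np.uint8),0,1);print(cv2.minEnclosingCircle(cn[0]))
import pickle;pickle.dump(c,open("w1.pkl","wb"))
print(c["world_from_camera"][:3,3])
E
```

```text
[300 167  52  44 712] [322.25702247 191.0505618 ]
((325.5, 189.0), 28.182540893554688)
[0.55839695 0.20127824 0.38458026]
```

View pics/w1c.png

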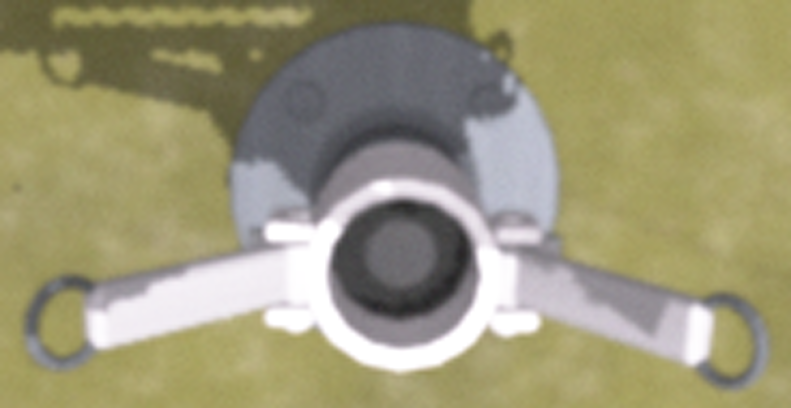

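```bash
python3 - <<'E'
from h import *
import pickle
c=pickle.load(open("w1.pkl","rb"))
f=lambda u,v,z:plane(c,236+u/4.3-.5,125+v/4.3-.5,z)
for z in(.104,.11,.12):print(z,"mouth",f(403,275,z))
print("flange",f(393.5,186.5,.01))
a=f(288,276,.105);b=f(518,278,.105);d=a-b;print((a+b)/2,np.degrees(np.arctan2(-d[0],d[1])))
for i in((95,332),(698,333)):print("tip",f(*i,.15))
print([np.linalg.norm(f(229,186,.01)-f(558,186,.01))])
E
```

```text
0.104 mouth [0.48733682 0.18069187 0.104     ]
0.11 mouth [0.48885639 0.18113209 0.11      ]
0.12 mouth [0.491389  0.1818658 0.12     ]
flange [0.48846962 0.18133782 0.01      ]
[0.48715306 0.18067818 0.105     ] 9.968884126813743
tip [0.47812645 0.23750515 0.15      ]
tip [0.49803977 0.12887275 0.15      ]
[np.float64(0.09315900897208186)]
```

```bash
python3 -m crank '[{"delta_rot":[0,0,0],"linear":[-0.0016,0.054,0],"gripper":100},{"delta_rot":[0,0,0],"linear":[-0.0016,0.054,0],"gripper":100},{"delta_rot":[0,0,0],"linear":[-0.0016,0.054,0],"gripper":100},{"delta_rot":[0,0,0],"linear":[-0.0016,0.054,0],"gripper":100},{"delta_rot":[0,0,0],"linear":[-0.0016,0.054,0],"gripper":100},{"delta_rot":[0,0,0],"linear":[-0.0016,0.054,0],"gripper":70},{"delta_rot":[0,0,-0.158],"linear":[-0.0016,0.053,0],"gripper":60},{"delta_rot":[0,0,-0.158],"linear":[0,0,0],"gripper":60},{"delta_rot":[0,0,0],"linear":[0,0,0.03],"gripper":60},{"delta_rot":[0,0,0],"linear":[0,0,0],"gripper":60}]'; python3 - <<'E'
from station import r,capture
import cv2,pickle
c=capture("wrist");cv2.imwrite("pics/w2.png",c["img"]);pickle.dump(c,open("w2.pkl","wb"))
s=r.sense();print(s["tcp_pos"],s["joints"],s["ee_rot"],s["wrist_force"])
E
```

```text
time_s: 2.95
tcp_pos: [0.5318, -0.1867, 0.1905]
ee_rot: [[0.884, 0.468, -0.005], [0.468, -0.884, 0.001], [-0.004, -0.003, -1.0]]
wrist_force: [0.2, -0.1, -0.1]
gripper_width: 0.613
[ 0.53301031 -0.18686208  0.19209118] [-2.87333822e+00  1.76408489e+01 -1.07315361e+01  2.29913554e-02
 -6.17488086e+01  1.20817285e+02] [[ 8.83315134e-01  4.68774825e-01 -2.13024995e-03]
 [ 4.68775410e-01 -8.83317358e-01 -2.47000287e-04]
 [-1.99747427e-03 -7.80429702e-04 -9.99997701e-01]] [ 1.04980658  0.53290988 -0.02002675]
```

View pics/w2.png

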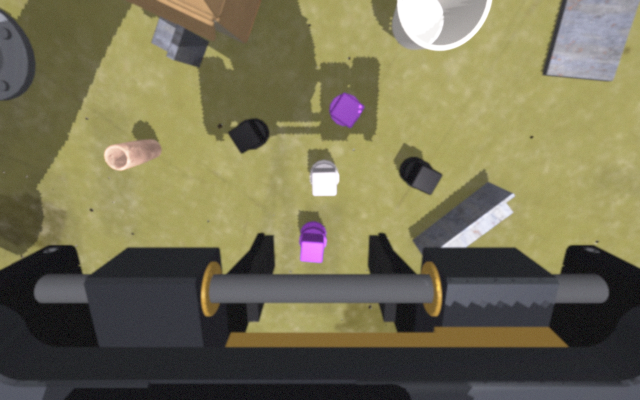

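The wrist view shows the steel plug at about (324,182), squared up with the jaws, with purple plugs at (313,243) and (346,110). I'll measure its head.

```bash
python3 - <<'E'
from h import *
import pickle
c=pickle.load(open("w2.pkl","rb"));im=c["img"]
x,y,w,h=304,155,42,50
cv2.imwrite("pics/w2c.png",cv2.resize(im[y:y+h,x:x+w],None,fx=10,fy=10,interpolation=cv2.INTER_CUBIC))
m=(im[y:y+h,x:x+w].min(2)>225).astype(np.uint8)
cn,_=cv2.findContours(m,0,1);cn=max(cn,key=cv2.contourArea)+np.array([x,y]);R=cv2.minAreaRect(cn);print(R)
W=np.array([plane(c,*p,.054)[:2] for p in cv2.boxPoints(R)]);e=np.roll(W,-1,0)-W
print(W.mean(0),np.linalg.norm(e,axis=1),np.degrees(np.arctan2(e[:,1],e[:,0]))%90)
E
```

```text
((325.0, 183.5), (23.0, 26.0), 90.0)
[ 0.53882288 -0.18577653] [0.02531612 0.02331088 0.02588222 0.02331787] [28.00822343 28.86801921 28.02728691 27.47672923]
```

View pics/w2c.png

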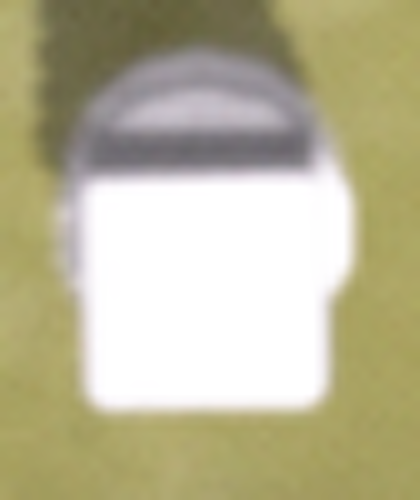

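```bash
python3 -m crank '[{"delta_rot":[0,0,0],"linear":[0.0047,0.002,0.05],"gripper":60},{"delta_rot":[0,0,0],"linear":[0,0,0.05],"gripper":60},{"delta_rot":[0,0,0],"linear":[0,0,0.035],"gripper":60},{"delta_rot":[0,0,0],"linear":[0,0,0.02],"gripper":60},{"delta_rot":[0,0,0],"linear":[0,0,0],"gripper":60}]'; python3 - <<'E'
from station import r,capture
import cv2,pickle
c=capture("wrist");cv2.imwrite("pics/w3.png",c["img"])
s=r.sense();print(s["tcp_pos"],s["ee_rot"],s["wrist_force"])
E
```

```text
time_s: 3.62
tcp_pos: [0.5385, -0.1862, 0.0372]
ee_rot: [[0.883, 0.47, -0.002], [0.47, -0.883, -0.0], [-0.002, -0.001, -1.0]]
wrist_force: [0.0, -0.3, 0.3]
gripper_width: 0.603
[ 0.53949742 -0.18640369  0.03839514] [[ 8.82477148e-01  4.70354281e-01  9.66278866e-04]
 [ 4.70354910e-01 -8.82477157e-01 -5.70685997e-04]
 [ 5.84294425e-04  9.58111360e-04 -9.99999370e-01]] [ 0.32175868 -0.041073   -0.22546294]
```

View pics/w3.png

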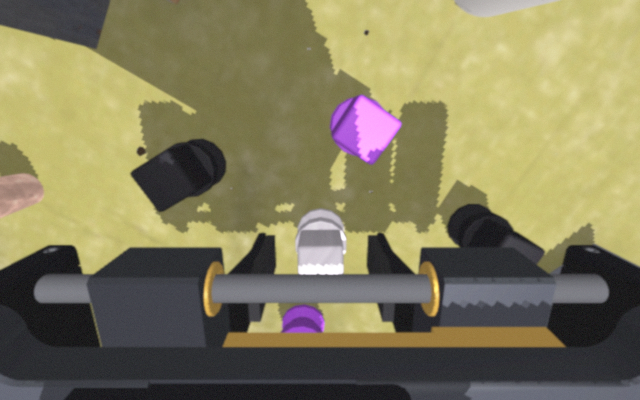

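The head at (320,250) sits centred between the finger tips at (270) and (372). I'll go down 4 mm and close.

```bash
python3 -m crank '[{"delta_rot":[0,0,0],"linear":[0,0,0.004],"gripper":60},{"delta_rot":[0,0,0],"linear":[0,0,0],"gripper":0},{"delta_rot":[0,0,0],"linear":[0,0,0],"gripper":0},{"delta_rot":[0,0,0],"linear":[0,0,0],"gripper":0},{"delta_rot":[0,0,0],"linear":[0,0,0],"gripper":0}]'; python3 -m crank '[{"delta_rot":[0,0,0],"linear":[0,0,0],"gripper":0}]';python3 - <<'E'
from station import r,capture
import cv2,pickle
c=capture("wrist");cv2.imwrite("pics/w4.png",c["img"])
c=capture("side");cv2.imwrite("pics/s4.png",cv2.resize(c["img"][180:360,260:440],None,fx=3.3,fy=3.3))
for i in range(3):
  s=r.sense();print(s["tcp_pos"],s["wrist_force"],s["gripper_width"])
E
```

```text
time_s: 4.3
tcp_pos: [0.5386, -0.1866, 0.0337]
ee_rot: [[0.883, 0.47, 0.0], [0.47, -0.883, -0.0], [0.0, 0.0, -1.0]]
wrist_force: [0.1, -1.0, 0.8]
gripper_width: 0.275
time_s: 4.42
tcp_pos: [0.5386, -0.1866, 0.0337]
ee_rot: [[0.883, 0.47, 0.0], [0.47, -0.883, -0.0], [0.0, 0.0, -1.0]]
wrist_force: [0.5, 0.2, 0.6]
gripper_width: 0.275
[ 0.53858173 -0.18655803  0.03371864] [-0.00757817  0.77374801  0.84443048] 0.2739376069330931
[ 0.53858173 -0.18655803  0.03371864] [-0.00757817  0.77374801  0.84443048] 0.2739376069330931
[ 0.53858173 -0.18655803  0.03371864] [-0.00757817  0.77374801  0.84443048] 0.2739376069330931
```

View pics/w4.png

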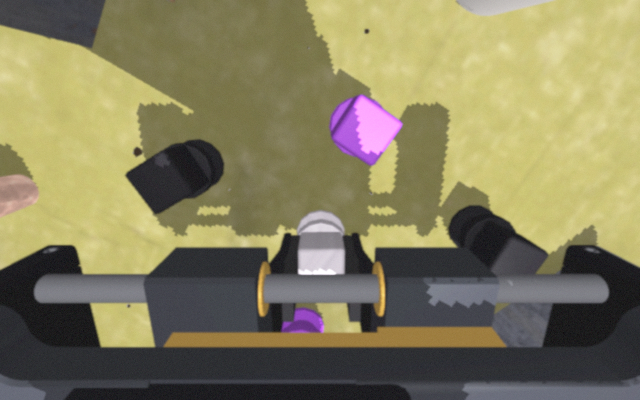

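View pics/s4.png

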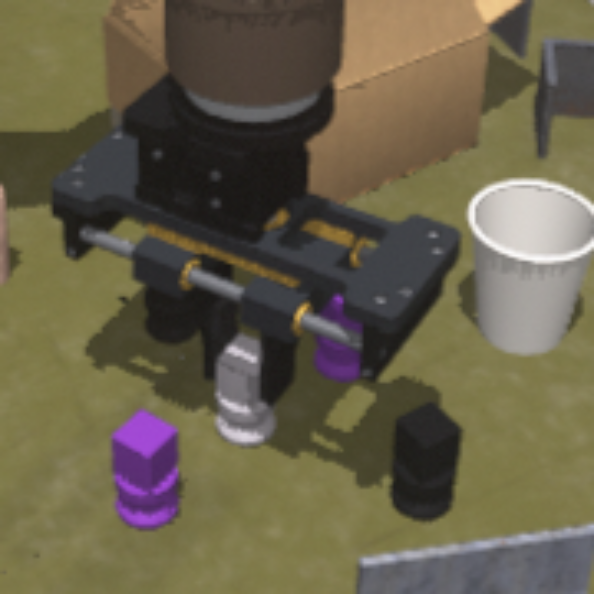

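The plug is gripped across 23.8 mm, which fits the head. To centre it on the other flats as well, I'll reopen, turn 90° and grip again.

```bash
python3 -m crank '[{"delta_rot":[0,0,0],"linear":[0,0,0],"gripper":55},{"delta_rot":[0,0,0],"linear":[0,0,0],"gripper":55},{"delta_rot":[0,0,0.17],"linear":[0,0,0],"gripper":55},{"delta_rot":[0,0,0.175],"linear":[0,0,0],"gripper":55},{"delta_rot":[0,0,0.175],"linear":[0,0,0],"gripper":55},{"delta_rot":[0,0,0.175],"linear":[0,0,0],"gripper":55},{"delta_rot":[0,0,0.175],"linear":[0,0,0],"gripper":55},{"delta_rot":[0,0,0.175],"linear":[0,0,0],"gripper":55},{"delta_rot":[0,0,0.175],"linear":[0,0,0],"gripper":55},{"delta_rot":[0,0,0.175],"linear":[0,0,0],"gripper":55}]'; python3 -m crank '[{"delta_rot":[0,0,0.175],"linear":[0,0,0],"gripper":55},{"delta_rot":[0,0,0],"linear":[0,0,0],"gripper":55}]';python3 - <<'E'
from station import r,capture
import cv2,pickle
c=capture("wrist");cv2.imwrite("pics/w5.png",c["img"])
s=r.sense();print(s["tcp_pos"],s["wrist_force"],s["gripper_width"],s["joints"])
E
```

```text
time_s: 5.78
tcp_pos: [0.5384, -0.1866, 0.0334]
ee_rot: [[0.613, -0.79, -0.0], [-0.79, -0.613, 0.0], [-0.0, 0.0, -1.0]]
wrist_force: [0.3, 0.0, 0.1]
gripper_width: 0.551
time_s: 6.02
tcp_pos: [0.5384, -0.1865, 0.0334]
ee_rot: [[0.473, -0.881, -0.0], [-0.881, -0.473, 0.0], [-0.0, 0.0, -1.0]]
wrist_force: [-0.0, -0.6, 0.1]
gripper_width: 0.549
[ 0.53845271 -0.18656952  0.03345316] [-0.08593195 -0.39376655  1.07452378] 0.5516071012829319 [-2.82605664e+00  2.84560080e+01 -2.03365888e+01 -1.49173886e-03
 -4.12153191e+01  3.10773282e+01]
```

View pics/w5.png

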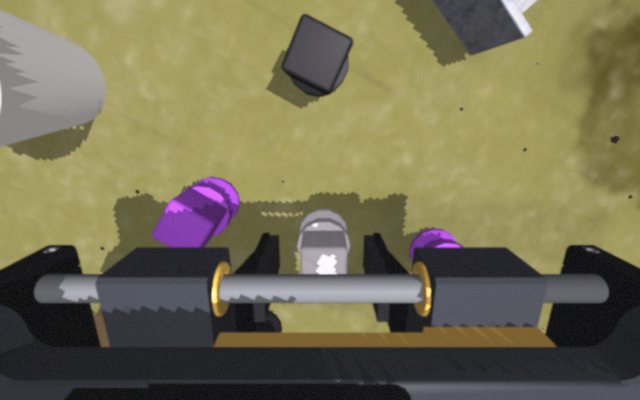

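```bash
python3 -m crank '[{"delta_rot":[0,0,0],"linear":[0,0,0],"gripper":0},{"delta_rot":[0,0,0],"linear":[0,0,0],"gripper":0},{"delta_rot":[0,0,0],"linear":[0,0,0],"gripper":0},{"delta_rot":[0,0,0],"linear":[0,0,0],"gripper":0},{"delta_rot":[0,0,0],"linear":[0,0,-0.02],"gripper":0},{"delta_rot":[0,0,0],"linear":[0,0,-0.05],"gripper":0},{"delta_rot":[0,0,0],"linear":[0,0,-0.06],"gripper":0},{"delta_rot":[0,0,0],"linear":[0,0,-0.06],"gripper":0},{"delta_rot":[0,0,0],"linear":[0,0,-0.01],"gripper":0},{"delta_rot":[0,0,0],"linear":[0,0,0],"gripper":0}]';python3 - <<'E'
from station import r,capture
import cv2,pickle
c=capture("side");cv2.imwrite("pics/s6.png",cv2.resize(c["img"][120:360,260:440],None,fx=2.4,fy=2.4))
s=r.sense();print(s["tcp_pos"],s["ee_rot"],s["wrist_force"],s["gripper_width"],s["joints"])
E
```

```text
time_s: 7.32
tcp_pos: [0.538, -0.1862, 0.2332]
ee_rot: [[0.47, -0.882, -0.0], [-0.882, -0.47, 0.001], [-0.001, -0.0, -1.0]]
wrist_force: [-0.1, 0.2, -2.8]
gripper_width: 0.279
[ 0.53734603 -0.18610543  0.23176167] [[ 0.47040623 -0.88244453 -0.003103  ]
 [-0.88244601 -0.47041176  0.00134849]
 [-0.00264966  0.00210389 -0.99999428]] [-1.33156772 -0.54175237 -2.71469638] 0.2750080676377031 [ -2.8210058   16.2911296   -6.64921816  -0.07419624 -67.2410457
  30.91075302]
```

View pics/s6.png

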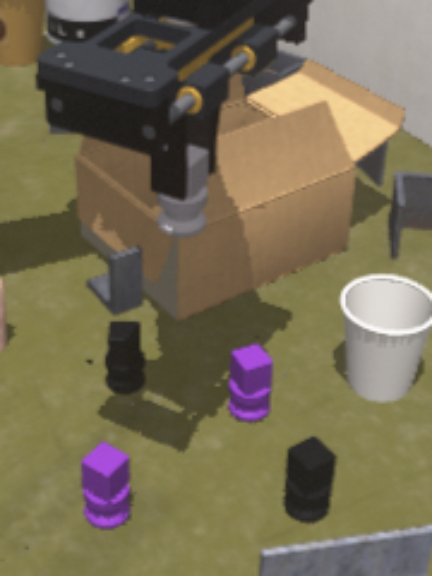

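Plug lifted (about 2.7 N). Moving to the coupler with the jaws along its x axis.

```bash
python3 -m crank '[{"delta_rot":[0,0,0],"linear":[-0.0496,-0.0183,0],"gripper":0},{"delta_rot":[0,0,0],"linear":[-0.0496,-0.0183,0],"gripper":0},{"delta_rot":[0,0,0],"linear":[-0.0496,-0.0183,0],"gripper":0},{"delta_rot":[0,0,0],"linear":[-0.0496,-0.0183,0],"gripper":0},{"delta_rot":[0,0,0],"linear":[-0.0496,-0.0183,0],"gripper":0},{"delta_rot":[0,0,0],"linear":[-0.0496,-0.0183,0],"gripper":0},{"delta_rot":[0,0,0],"linear":[-0.0496,-0.0183,0],"gripper":0},{"delta_rot":[0,0,0.159],"linear":[0,0,0],"gripper":0},{"delta_rot":[0,0,0.159],"linear":[0,0,0],"gripper":0},{"delta_rot":[0,0,0],"linear":[0,0,0],"gripper":0}]';python3 - <<'E'
from station import r,capture
import cv2,pickle
for n in("side","wrist","top"):
  c=capture(n);cv2.imwrite(f"pics/{n}7.png",c["img"]);pickle.dump(c,open(f"{n}7.pkl","wb"))
s=r.sense();print(s["tcp_pos"],s["ee_rot"],s["wrist_force"],s["gripper_width"],s["joints"])
c=cv2.imread("pics/side7.png");cv2.imwrite("pics/s7.png",cv2.resize(c[80:240,150:310],None,fx=3.7,fy=3.7))
E
```

```text
time_s: 8.62
tcp_pos: [0.487, 0.1797, 0.231]
ee_rot: [[0.173, -0.985, -0.004], [-0.985, -0.173, -0.003], [0.002, 0.005, -1.0]]
wrist_force: [-0.6, -0.5, -1.4]
gripper_width: 0.271
[0.48768269 0.17965206 0.23238177] [[ 1.72828762e-01 -9.84949868e-01 -1.99418665e-03]
 [-9.84951448e-01 -1.72826420e-01 -1.29380225e-03]
 [ 9.29682217e-04  2.18778327e-03 -9.99997175e-01]] [ 0.70928238 -0.71538743 -2.46278464] 0.2749049135273867 [ 3.81221751e+01  1.14079002e+01 -1.31735162e+01 -1.34223193e-02
 -6.55542340e+01 -2.81643298e+01]
```

View pics/s7.png

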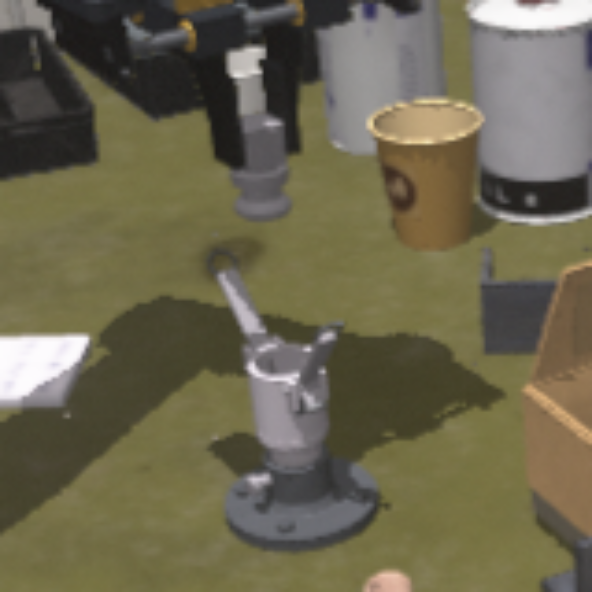

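View pics/wrist7.png

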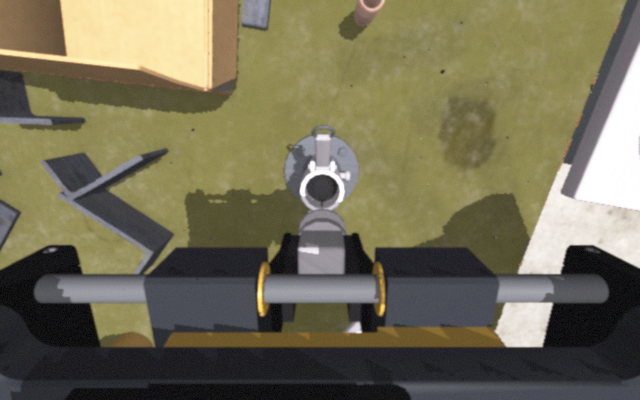

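```bash
python3 - <<'E'
from h import *
import pickle
c=pickle.load(open("wrist7.pkl","rb"));im=c["img"]
x,y,w,h=278,120,88,100
cv2.imwrite("pics/w7c.png",cv2.resize(im[y:y+h,x:x+w],None,fx=6,fy=6,interpolation=cv2.INTER_CUBIC))
E
```

```text
(no output)
```

View pics/w7c.png

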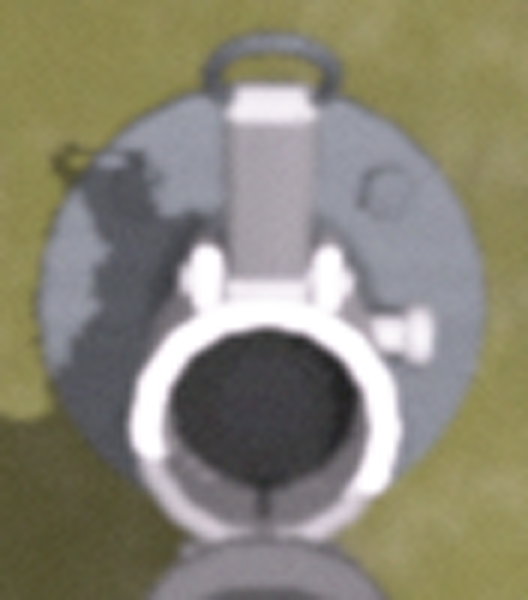

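```bash
python3 - <<'E'
from h import *
import pickle
c=pickle.load(open("wrist7.pkl","rb"));c1=pickle.load(open("w1.pkl","rb"))
print(c["world_from_camera"][:3,3])
for z in (.104,.108,.114):
    m2=plane(c,321.8,189.3,z)[:2];m1=plane(c1,236+403/4.3-.5,125+275/4.3-.5,z)[:2]
    R1=np.array([[.9836,.1803],[.1803,-.9836]]);R2=np.array([[.1728,-.985],[-.985,-.1728]])
    A=np.zeros((4,4));A[:2,:2]=A[2:,:2]=np.eye(2);A[:2,2:]=R1;A[2:,2:]=R2
    print(z,m1,m2,np.linalg.solve(A,np.r_[m1,m2]))
print("flange7",plane(c,278+264.5/6-.5,120+305/6-.5,.01))
# side view: plug foot ellipse & mouth
s=pickle.load(open("side7.pkl","rb"))
E
```

```text
[0.50239574 0.10342297 0.39362614]
0.104 [0.48733682 0.18069187] [0.48717044 0.17877646] [ 0.48630321  0.17981677  0.00117447 -0.0006744 ]
0.108 [0.48834987 0.18098535] [0.48738071 0.17773576] [ 0.48625287  0.17984153  0.00226889 -0.00074698]
0.114 [0.48986944 0.18142557] [0.48769613 0.17617471] [ 0.48617736  0.17987868  0.00391052 -0.00085587]
flange7 [0.48681094 0.179145   0.01      ]
```

The bias-cancelled mouth axis comes out at (0.4863,0.1798) whatever the height, matching the average of all views. Descending.

```bash
python3 -m crank '[{"delta_rot":[0,0,0],"linear":[0,0.001,0.03],"gripper":0},{"delta_rot":[0,0,0],"linear":[0,0,0.03],"gripper":0},{"delta_rot":[0,0,0],"linear":[0,0,0.006],"gripper":0},{"delta_rot":[0,0,0],"linear":[0,0,0],"gripper":0},{"delta_rot":[0,0,0],"linear":[0,0,0],"gripper":0}]';python3 - <<'E'
from station import r,capture
import cv2,pickle
for n in("side","top"):
  c=capture(n);cv2.imwrite(f"pics/{n}8.png",c["img"])
  x,y=((180,110) if n=="side" else (180,190));cv2.imwrite(f"pics/{n}8c.png",cv2.resize(c["img"][y:y+100,x:x+100],None,fx=6,fy=6,interpolation=cv2.INTER_CUBIC))
s=r.sense();print(s["tcp_pos"],s["wrist_force"],s["moment"])
E
```

```text
time_s: 9.4
tcp_pos: [0.488, 0.1804, 0.1689]
ee_rot: [[0.172, -0.985, 0.002], [-0.985, -0.172, 0.001], [-0.001, -0.003, -1.0]]
wrist_force: [0.1, -0.2, -2.3]
gripper_width: 0.271
[0.48771508 0.18029156 0.16874953] [-0.49004319 -0.23526898 -2.17428775] [ 0.10565913  0.05046058 -0.00513718]
```

View pics/side8c.png

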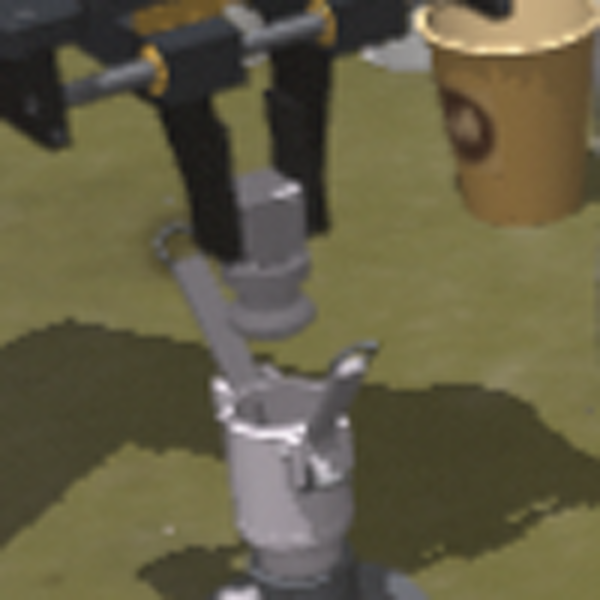

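```bash
python3 - <<'E'
from h import *
import pickle
s=pickle.load(open("side7.pkl","rb"));T=np.linalg.inv(s["world_from_camera"])
def pr(p):
    q=T[:3,:3]@p+T[:3,3];return np.array([s["fx"]*q[0]/q[2]+s["cx"],s["fy"]*q[1]/q[2]+s["cy"]]),q[2]
for n,p in(("foot",(.4863,.1798,.1353)),("foot-tcp",(.4877,.1803,.1353)),("head",(.4863,.1798,.1773)),("mouth104",(.4863,.1798,.104)),("mouth114",(.4863,.1798,.114)),("base",(.4863,.1798,.06))):
    u,d=pr(np.array(p));print(n,(u-[180,110]+.5)*6,d)
E
```

```text
foot [268.43414102 326.13505903] 1.0003356652827144
foot-tcp [271.6922395  324.64400836] 1.0012799235664558
head [254.4889831  218.19860824] 0.9776876339936482
mouth104 [278.42278066 403.44779487] 1.017213840981471
mouth114 [275.26774787 379.02763098] 1.0118214525793123
base [291.91659076 507.89078344] 1.0409403499509688
```

View pics/top8c.png

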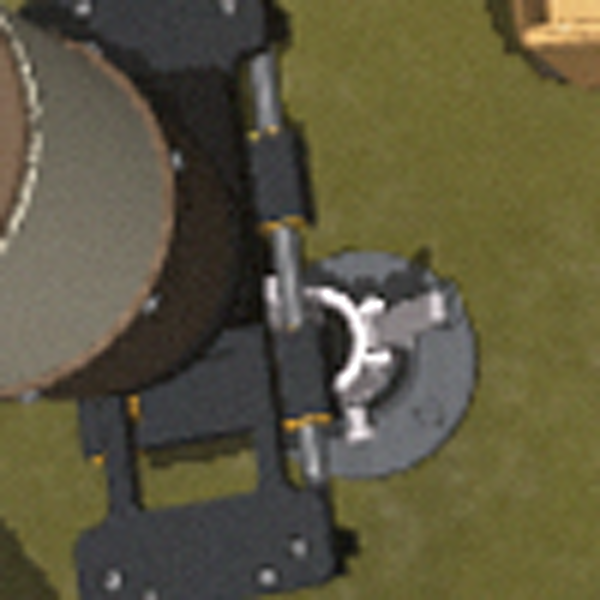

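```bash
python3 - <<'E'
import cv2
a=cv2.imread("pics/side8.png")[140:205,200:250];b=cv2.imread("pics/side0.png")[140:205,200:250]
import numpy as np
cv2.imwrite("pics/cmp8.png",cv2.resize(np.hstack([a,b]),None,fx=8,fy=8,interpolation=cv2.INTER_CUBIC))
E
```

```text
(no output)
```

View pics/cmp8.png

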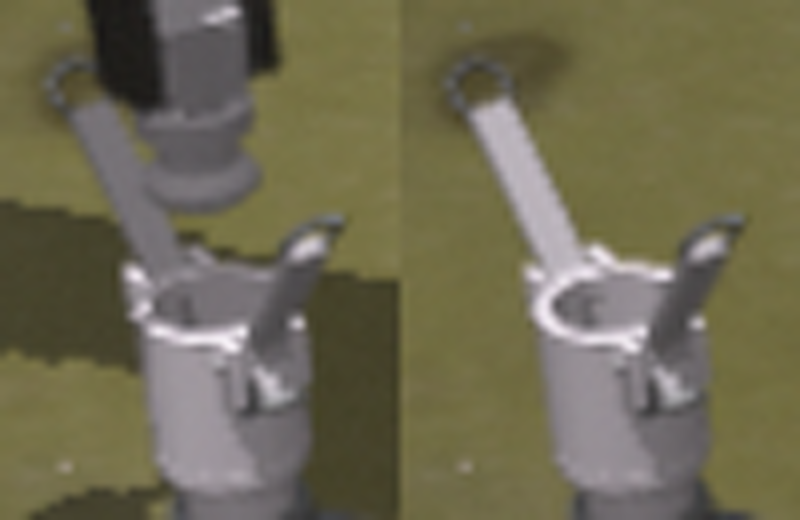

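Compared locally, the foot centre is at about (225.2,161) and the cup axis agrees with it within about 1 mm. I'll descend in steps and watch the force.

```bash
python3 -m crank '[{"delta_rot":[0,0,0],"linear":[0,0,0.01],"gripper":0},{"delta_rot":[0,0,0],"linear":[0,0,0.004],"gripper":0},{"delta_rot":[0,0,0],"linear":[0,0,0.004],"gripper":0},{"delta_rot":[0,0,0],"linear":[0,0,0],"gripper":0}]'; python3 -m crank '[{"delta_rot":[0,0,0],"linear":[0,0,0.003],"gripper":0},{"delta_rot":[0,0,0],"linear":[0,0,0.003],"gripper":0}]'; python3 -m crank '[{"delta_rot":[0,0,0],"linear":[0,0,0.003],"gripper":0},{"delta_rot":[0,0,0],"linear":[0,0,0],"gripper":0}]'
```

```text
time_s: 10.0
tcp_pos: [0.4869, 0.1798, 0.1491]
ee_rot: [[0.171, -0.985, -0.001], [-0.985, -0.171, -0.001], [0.001, 0.001, -1.0]]
wrist_force: [0.1, -0.1, -1.9]
gripper_width: 0.273
time_s: 10.25
tcp_pos: [0.4872, 0.18, 0.1435]
ee_rot: [[0.171, -0.985, 0.0], [-0.985, -0.171, 0.0], [-0.0, -0.0, -1.0]]
wrist_force: [0.5, 0.7, -1.3]
gripper_width: 0.272
time_s: 10.5
tcp_pos: [0.4869, 0.1798, 0.1402]
ee_rot: [[0.171, -0.985, -0.001], [-0.985, -0.171, -0.0], [0.0, 0.001, -1.0]]
wrist_force: [0.3, -0.3, -2.2]
gripper_width: 0.271
```

```bash
python3 -m crank '[{"delta_rot":[0,0,0],"linear":[0,0,0.002],"gripper":0},{"delta_rot":[0,0,0],"linear":[0,0,0],"gripper":0}]'; python3 -m crank '[{"delta_rot":[0,0,0],"linear":[0,0,0.002],"gripper":0},{"delta_rot":[0,0,0],"linear":[0,0,0],"gripper":0}]'; python3 -m crank '[{"delta_rot":[0,0,0],"linear":[0,0,0.002],"gripper":0},{"delta_rot":[0,0,0],"linear":[0,0,0],"gripper":0}]'
```

```text
time_s: 10.75
tcp_pos: [0.487, 0.1799, 0.1384]
ee_rot: [[0.171, -0.985, -0.0], [-0.985, -0.171, -0.0], [0.0, 0.0, -1.0]]
wrist_force: [0.3, 0.4, -2.5]
gripper_width: 0.272
time_s: 11.0
tcp_pos: [0.487, 0.1798, 0.1364]
ee_rot: [[0.171, -0.985, -0.0], [-0.985, -0.171, -0.0], [0.0, 0.0, -1.0]]
wrist_force: [-0.0, -0.0, -2.2]
gripper_width: 0.274
time_s: 11.25
tcp_pos: [0.487, 0.1798, 0.1344]
ee_rot: [[0.171, -0.985, -0.0], [-0.985, -0.171, -0.0], [0.0, 0.0, -1.0]]
wrist_force: [-0.7, -0.3, -1.9]
gripper_width: 0.275
```

The foot is at about 0.101 with no lateral force, so it's entering the bore. Going on.

```bash
python3 -m crank '[{"delta_rot":[0,0,0],"linear":[0,0,0.002],"gripper":0},{"delta_rot":[0,0,0],"linear":[0,0,0],"gripper":0}]'; python3 -m crank '[{"delta_rot":[0,0,0],"linear":[0,0,0.002],"gripper":0},{"delta_rot":[0,0,0],"linear":[0,0,0],"gripper":0}]'; python3 -m crank '[{"delta_rot":[0,0,0],"linear":[0,0,0.002],"gripper":0},{"delta_rot":[0,0,0],"linear":[0,0,0],"gripper":0}]';python3 - <<'E'
from station import r,capture
import cv2,pickle
c=capture("side");cv2.imwrite("pics/s9.png",cv2.resize(c["img"][130:210,190:270],None,fx=7,fy=7,interpolation=cv2.INTER_CUBIC))
E
```

```text
time_s: 11.5
tcp_pos: [0.4869, 0.1797, 0.1323]
ee_rot: [[0.171, -0.985, -0.001], [-0.985, -0.171, -0.0], [0.0, 0.001, -1.0]]
wrist_force: [1.2, -0.9, -2.9]
gripper_width: 0.277
time_s: 11.75
tcp_pos: [0.487, 0.1798, 0.1303]
ee_rot: [[0.171, -0.985, -0.0], [-0.985, -0.171, -0.0], [0.0, 0.0, -1.0]]
wrist_force: [-0.5, -1.6, -2.2]
gripper_width: 0.276
time_s: 12.0
tcp_pos: [0.487, 0.1798, 0.1284]
ee_rot: [[0.171, -0.985, -0.0], [-0.985, -0.171, -0.0], [0.0, 0.0, -1.0]]
wrist_force: [0.3, -1.2, -2.3]
gripper_width: 0.274
```

View pics/s9.png

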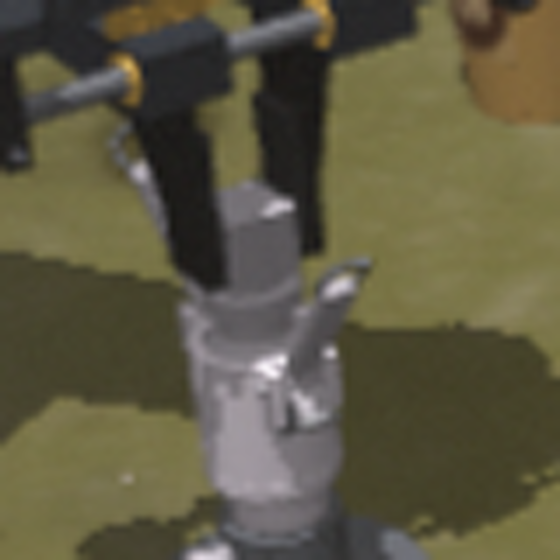

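The plug is in the bore, with the foot rim inside the ring at (270,330). Continuing down to the gasket.

```bash
for i in 1; do python3 -m crank '[{"delta_rot":[0,0,0],"linear":[0,0,0.002],"gripper":0},{"delta_rot":[0,0,0],"linear":[0,0,0.002],"gripper":0}]'; python3 -m crank '[{"delta_rot":[0,0,0],"linear":[0,0,0.002],"gripper":0},{"delta_rot":[0,0,0],"linear":[0,0,0],"gripper":0}]';python3 -m crank '[{"delta_rot":[0,0,0],"linear":[0,0,0.002],"gripper":0},{"delta_rot":[0,0,0],"linear":[0,0,0],"gripper":0}]'; done | grep -E "time|tcp|force"
```

```text
time_s: 12.3
tcp_pos: [0.4871, 0.1798, 0.1245]
wrist_force: [0.2, -2.0, -1.2]
time_s: 12.55
tcp_pos: [0.487, 0.1798, 0.1222]
wrist_force: [-0.0, -1.8, -2.2]
time_s: 12.8
tcp_pos: [0.487, 0.1799, 0.1204]
wrist_force: [0.7, -1.3, -1.9]
```

```bash
python3 -m crank '[{"delta_rot":[0,0,0],"linear":[0.0006,0,0.001],"gripper":0},{"delta_rot":[0,0,0],"linear":[0,0,0],"gripper":0}]'; python3 -m crank '[{"delta_rot":[0,0,0],"linear":[0,0,0.001],"gripper":0},{"delta_rot":[0,0,0],"linear":[0,0,0],"gripper":0}]';python3 -m crank '[{"delta_rot":[0,0,0],"linear":[0,0,0.001],"gripper":0},{"delta_rot":[0,0,0],"linear":[0,0,0],"gripper":0}]';python3 -m crank '[{"delta_rot":[0,0,0],"linear":[0,0,0.001],"gripper":0},{"delta_rot":[0,0,0],"linear":[0,0,0],"gripper":0}]'
```

```text
time_s: 13.05
tcp_pos: [0.4873, 0.1796, 0.1195]
ee_rot: [[0.171, -0.985, 0.0], [-0.985, -0.171, 0.001], [-0.001, -0.0, -1.0]]
wrist_force: [0.1, 0.0, -2.4]
gripper_width: 0.273
time_s: 13.3
tcp_pos: [0.4873, 0.1795, 0.1185]
ee_rot: [[0.171, -0.985, 0.0], [-0.985, -0.171, 0.0], [-0.0, -0.0, -1.0]]
wrist_force: [0.7, -0.6, -2.3]
gripper_width: 0.273
time_s: 13.55
tcp_pos: [0.4872, 0.1794, 0.1174]
ee_rot: [[0.171, -0.985, -0.0], [-0.985, -0.171, 0.0], [-0.0, 0.0, -1.0]]
wrist_force: [0.4, 0.7, -2.3]
gripper_width: 0.275
time_s: 13.8
tcp_pos: [0.4872, 0.1794, 0.1167]
ee_rot: [[0.171, -0.985, 0.0], [-0.985, -0.171, 0.0], [-0.0, -0.0, -1.0]]
wrist_force: [-0.9, -0.2, -0.4]
gripper_width: 0.278
```

Contact at TCP about 0.1165, so the mouth is near 0.104. Now I'll press in small steps.

```bash
python3 -m crank '[{"delta_rot":[0,0,0],"linear":[0,0,0.001],"gripper":0},{"delta_rot":[0,0,0],"linear":[0,0,0],"gripper":0}]'; python3 -m crank '[{"delta_rot":[0,0,0],"linear":[0,0,0.001],"gripper":0},{"delta_rot":[0,0,0],"linear":[0,0,0],"gripper":0}]'
```

```text
time_s: 14.05
tcp_pos: [0.4873, 0.1793, 0.1162]
ee_rot: [[0.172, -0.985, 0.0], [-0.985, -0.172, 0.0], [0.0, -0.0, -1.0]]
wrist_force: [-2.4, -0.4, 4.4]
gripper_width: 0.276
time_s: 14.3
tcp_pos: [0.4873, 0.1793, 0.1152]
ee_rot: [[0.172, -0.985, 0.0], [-0.985, -0.172, 0.0], [0.0, -0.0, -1.0]]
wrist_force: [-3.3, 0.3, 5.1]
gripper_width: 0.276
```

```bash
python3 -m crank '[{"delta_rot":[0,0,0],"linear":[0,0,0.001],"gripper":0},{"delta_rot":[0,0,0],"linear":[0,0,0],"gripper":0}]'; python3 -m crank '[{"delta_rot":[0,0,0],"linear":[0,0,0.001],"gripper":0},{"delta_rot":[0,0,0],"linear":[0,0,0],"gripper":0}]'
```

```text
time_s: 14.55
tcp_pos: [0.4873, 0.1793, 0.1144]
ee_rot: [[0.172, -0.985, 0.001], [-0.985, -0.172, 0.0], [0.0, -0.001, -1.0]]
wrist_force: [-2.4, -1.3, 7.4]
gripper_width: 0.275
time_s: 14.8
tcp_pos: [0.4873, 0.1793, 0.1136]
ee_rot: [[0.172, -0.985, 0.001], [-0.985, -0.172, 0.0], [0.0, -0.001, -1.0]]
wrist_force: [-4.1, -0.3, 8.3]
gripper_width: 0.276
```

```bash
python3 -m crank '[{"delta_rot":[0,0,0],"linear":[0,0.0006,0.001],"gripper":0},{"delta_rot":[0,0,0],"linear":[0,0,0],"gripper":0}]'; python3 -m crank '[{"delta_rot":[0,0,0],"linear":[0,0,0.001],"gripper":0},{"delta_rot":[0,0,0],"linear":[0,0,0],"gripper":0}]'
```

```text
time_s: 15.05
tcp_pos: [0.4872, 0.1794, 0.113]
ee_rot: [[0.172, -0.985, 0.002], [-0.985, -0.172, 0.0], [-0.0, -0.002, -1.0]]
wrist_force: [-2.5, -0.9, 9.4]
gripper_width: 0.269
time_s: 15.3
tcp_pos: [0.4872, 0.1793, 0.1122]
ee_rot: [[0.172, -0.985, 0.002], [-0.985, -0.172, 0.0], [0.0, -0.002, -1.0]]
wrist_force: [-4.7, -0.7, 10.5]
gripper_width: 0.274
```

```bash
python3 -m crank '[{"delta_rot":[0,0,0],"linear":[0,0.0004,0.001],"gripper":0},{"delta_rot":[0,0,0],"linear":[0,0,0],"gripper":0}]'
```

```text
time_s: 15.55
tcp_pos: [0.4872, 0.1794, 0.1115]
ee_rot: [[0.172, -0.985, 0.003], [-0.985, -0.172, 0.001], [-0.0, -0.003, -1.0]]
wrist_force: [-2.4, -0.9, 11.1]
gripper_width: 0.274
```

```bash
python3 -m crank '[{"delta_rot":[0,0,0],"linear":[0,0,0.001],"gripper":0},{"delta_rot":[0,0,0],"linear":[0,0,0],"gripper":0}]'; python3 -m crank '[{"delta_rot":[0,0,0],"linear":[0,0,0.0007],"gripper":0},{"delta_rot":[0,0,0],"linear":[0,0,0],"gripper":0}]'; python3 - <<'E'
from station import r,capture
for i in range(4):
    capture("side");print(r.sense()["wrist_force"],r.sense()["tcp_pos"])
E
```

```text
time_s: 15.8
tcp_pos: [0.4872, 0.1794, 0.1107]
ee_rot: [[0.172, -0.985, 0.003], [-0.985, -0.172, 0.0], [-0.0, -0.003, -1.0]]
wrist_force: [-4.8, -2.0, 12.0]
gripper_width: 0.273
time_s: 16.05
tcp_pos: [0.4872, 0.1793, 0.1102]
ee_rot: [[0.172, -0.985, 0.003], [-0.985, -0.172, 0.0], [0.0, -0.003, -1.0]]
wrist_force: [-4.4, -2.1, 13.3]
gripper_width: 0.274
[-4.58601128 -1.74806243 13.57271396] [0.48718528 0.17935137 0.11021735]
[-4.74668084 -2.17078966 14.28067977] [0.48718039 0.17934566 0.11021801]
[-4.85981215 -2.48067676 13.7689719 ] [0.48717723 0.17934014 0.11021648]
[-4.56237711 -1.11165752 12.99691087] [0.48718095 0.17937299 0.1102218 ]
```

```bash
python3 -m crank '[{"delta_rot":[0,0,0],"linear":[0,0,0.0004],"gripper":0},{"delta_rot":[0,0,0],"linear":[0,0,0],"gripper":0}]'; python3 - <<'E'
from station import r,capture
for i in range(4):
    capture("side");print(r.sense()["wrist_force"],r.sense()["tcp_pos"])
E
```

```text
time_s: 16.5
tcp_pos: [0.4872, 0.1793, 0.11]
ee_rot: [[0.172, -0.985, 0.003], [-0.985, -0.172, 0.0], [0.0, -0.003, -1.0]]
wrist_force: [-5.0, -1.6, 13.9]
gripper_width: 0.275
[-4.47645515 -1.43156475 14.78483344] [0.48719396 0.17934516 0.10998614]
[-5.39749443 -1.724622   14.74435076] [0.48722372 0.17938302 0.11000051]
[-3.90015171 -1.77898929 14.0561539 ] [0.48718925 0.17936197 0.10997237]
[-4.48515679 -1.47902147 13.88079288] [0.48718873 0.17936369 0.10998932]
```

The press holds at about 14.3 N and 6.7 mm deep. Releasing and rising.

```bash
python3 -m crank '[{"delta_rot":[0,0,0],"linear":[0,0,0],"gripper":60},{"delta_rot":[0,0,0],"linear":[0,0,0],"gripper":60},{"delta_rot":[0,0,0],"linear":[0,0,0],"gripper":60},{"delta_rot":[0,0,0],"linear":[0,0,-0.02],"gripper":60},{"delta_rot":[0,0,0],"linear":[0,0,-0.04],"gripper":60},{"delta_rot":[0,0,0],"linear":[0,0,-0.045],"gripper":60},{"delta_rot":[0,0,0],"linear":[0,0,0],"gripper":90}]'; python3 - <<'E'
from station import r,capture
import cv2,pickle
for n in("side","wrist"):
  c=capture(n);cv2.imwrite(f"pics/{n}10.png",c["img"]);pickle.dump(c,open(f"{n}10.pkl","wb"))
  if n=="side":cv2.imwrite("pics/s10.png",cv2.resize(c["img"][130:210,190:270],None,fx=7,fy=7,interpolation=cv2.INTER_CUBIC))
  else: cv2.imwrite("pics/w10.png",cv2.resize(c["img"][110:250,250:400],None,fx=4,fy=4,interpolation=cv2.INTER_CUBIC))
print(r.sense()["wrist_force"],r.sense()["tcp_pos"],r.sense()["ee_rot"])
E
```

```text
time_s: 17.58
tcp_pos: [0.4884, 0.1805, 0.2162]
ee_rot: [[0.172, -0.985, 0.007], [-0.985, -0.172, 0.005], [-0.003, -0.008, -1.0]]
wrist_force: [0.3, -0.3, 0.0]
gripper_width: 0.651
[-0.416096    0.15031531 -0.92716177] [0.48595008 0.17918463 0.21217881] [[ 1.70966568e-01 -9.85276789e-01 -2.84393753e-04]
 [-9.85276656e-01 -1.70966702e-01  5.45560541e-04]
 [-5.86150001e-04  1.86933913e-04 -9.99999811e-01]]
```

View pics/s10.png

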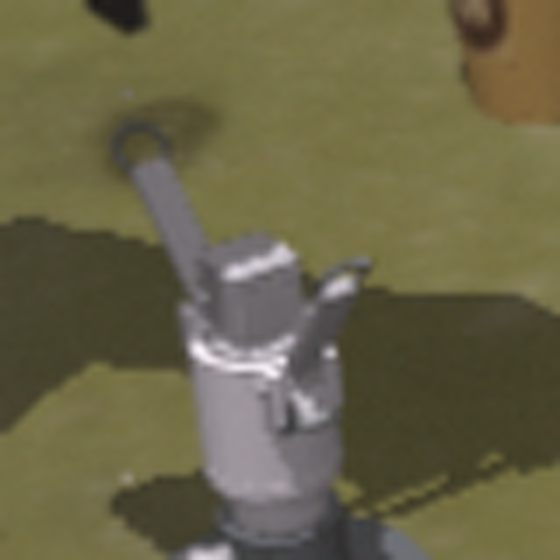

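View pics/w10.png

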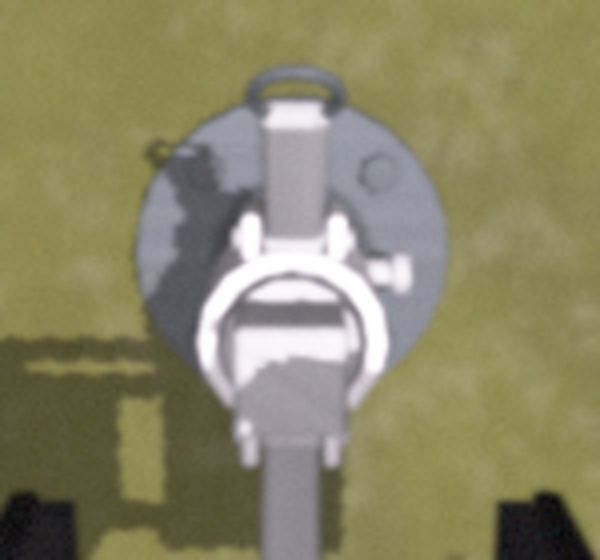

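The plug stands upright in the cup and the bars are still raised. Turning the open fingers 90° to lie along the stand's y axis.

```bash
python3 -m crank '[{"delta_rot":[0,0,-0.17],"linear":[0,0,0],"gripper":97},{"delta_rot":[0,0,-0.175],"linear":[0,0,0],"gripper":97},{"delta_rot":[0,0,-0.175],"linear":[0,0,0],"gripper":97},{"delta_rot":[0,0,-0.175],"linear":[0,0,0],"gripper":97},{"delta_rot":[0,0,-0.175],"linear":[0,0,0],"gripper":97},{"delta_rot":[0,0,-0.175],"linear":[0,0,0],"gripper":97},{"delta_rot":[0,0,-0.175],"linear":[0,0,0],"gripper":97},{"delta_rot":[0,0,-0.175],"linear":[0,0,0],"gripper":97},{"delta_rot":[0,0,-0.176],"linear":[0,0,0],"gripper":97},{"delta_rot":[0,0,0],"linear":[0,0,0],"gripper":97}]'; python3 -m crank '[{"delta_rot":[0,0,0],"linear":[0,0,0.01],"gripper":97},{"delta_rot":[0,0,0],"linear":[0,0,0],"gripper":97}]'; python3 - <<'E'
from station import r,capture
import cv2,pickle
c=capture("wrist");cv2.imwrite("pics/w11.png",c["img"]);pickle.dump(c,open("w11.pkl","wb"))
print(r.sense()["wrist_force"],r.sense()["tcp_pos"],r.sense()["gripper_width"])
E
```

```text
time_s: 18.92
tcp_pos: [0.4855, 0.1788, 0.2108]
ee_rot: [[0.986, 0.169, -0.003], [0.169, -0.986, -0.002], [-0.003, 0.001, -1.0]]
wrist_force: [0.1, -0.3, -0.1]
gripper_width: 0.968
time_s: 19.18
tcp_pos: [0.4853, 0.1786, 0.2008]
ee_rot: [[0.985, 0.17, -0.003], [0.17, -0.985, -0.002], [-0.003, 0.001, -1.0]]
wrist_force: [0.0, -0.5, 0.0]
gripper_width: 0.969
[ 0.02811205  1.64113302 -0.9650351 ] [0.48577161 0.1788165  0.2014524 ] 0.966514240676697
```

View pics/w11.png

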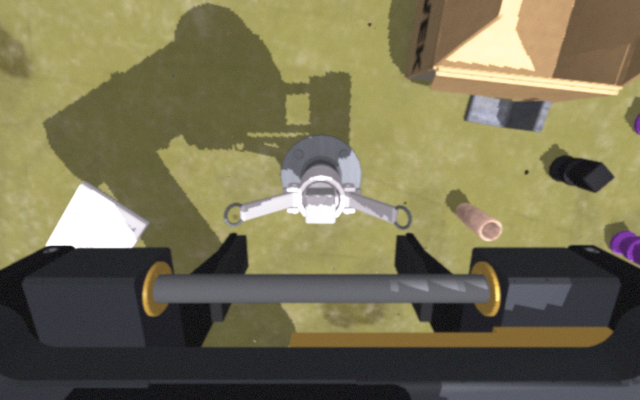

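```bash
python3 -m crank '[{"delta_rot":[0,0,0],"linear":[0.0013,-0.0004,0.02],"gripper":97},{"delta_rot":[0,0,0],"linear":[0,0,0.018],"gripper":97},{"delta_rot":[0,0,0],"linear":[0,0,0],"gripper":97}]'; python3 - <<'E'
from station import r,capture
import cv2,pickle
c=capture("side");cv2.imwrite("pics/s12.png",cv2.resize(c["img"][110:210,170:290],None,fx=6,fy=6,interpolation=cv2.INTER_CUBIC))
c=capture("wrist");cv2.imwrite("pics/w12.png",c["img"])
E
```

```text
time_s: 19.6
tcp_pos: [0.4867, 0.1792, 0.1633]
ee_rot: [[0.985, 0.171, -0.003], [0.171, -0.985, -0.002], [-0.003, 0.001, -1.0]]
wrist_force: [0.6, -0.4, 1.3]
gripper_width: 0.972
```

View pics/s12.png

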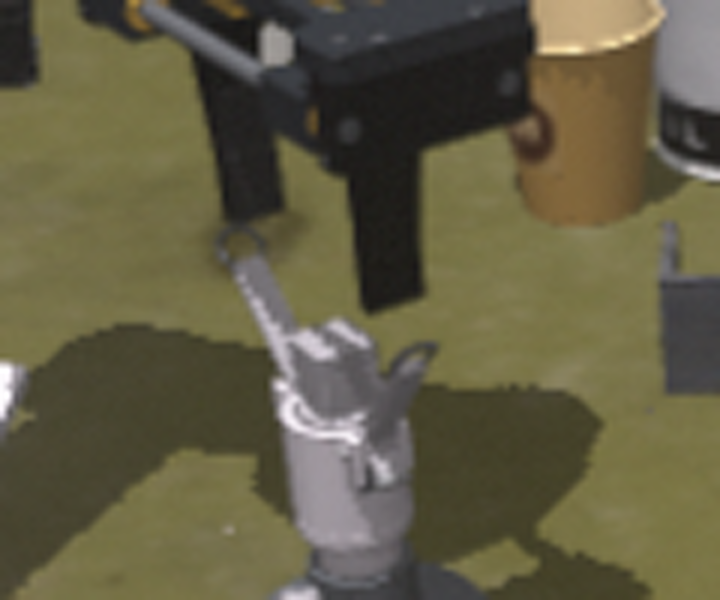

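View pics/w12.png

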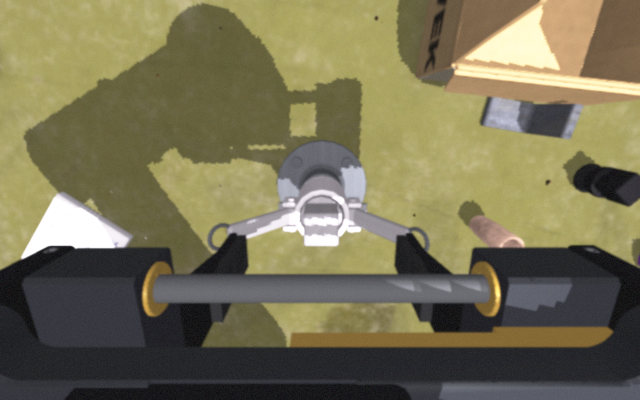

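The fingers stand over both bars, with the near bar tip at (430,350) and the far one at (240,245) in the crop. Lowering in steps.

```bash
for s in 1; do python3 -m crank '[{"delta_rot":[0,0,0],"linear":[0,0,0.005],"gripper":97},{"delta_rot":[0,0,0],"linear":[0,0,0.005],"gripper":97}]'; python3 -m crank '[{"delta_rot":[0,0,0],"linear":[0,0,0.003],"gripper":97},{"delta_rot":[0,0,0],"linear":[0,0,0.003],"gripper":97}]';python3 -m crank '[{"delta_rot":[0,0,0],"linear":[0,0,0.003],"gripper":97},{"delta_rot":[0,0,0],"linear":[0,0,0],"gripper":97}]'; done | grep -E "time|tcp|force"
```

```text
time_s: 19.95
tcp_pos: [0.4876, 0.1799, 0.1547]
wrist_force: [0.1, 0.2, 0.3]
time_s: 20.2
tcp_pos: [0.4874, 0.1797, 0.1483]
wrist_force: [-0.5, 0.4, -1.2]
time_s: 20.45
tcp_pos: [0.4873, 0.1797, 0.1452]
wrist_force: [0.2, 0.9, -0.6]
```

```bash
for s in 1; do python3 -m crank '[{"delta_rot":[0,0,0],"linear":[0,0,0.003],"gripper":97},{"delta_rot":[0,0,0],"linear":[0,0,0],"gripper":97}]'; python3 -m crank '[{"delta_rot":[0,0,0],"linear":[0,0,0.003],"gripper":97},{"delta_rot":[0,0,0],"linear":[0,0,0],"gripper":97}]';python3 -m crank '[{"delta_rot":[0,0,0],"linear":[0,0,0.003],"gripper":97},{"delta_rot":[0,0,0],"linear":[0,0,0],"gripper":97}]'; done | grep -E "time|tcp|force"
python3 - <<'E'
from station import r,capture
import cv2,pickle
c=capture("side");cv2.imwrite("pics/s13.png",cv2.resize(c["img"][110:210,170:290],None,fx=6,fy=6,interpolation=cv2.INTER_CUBIC))
c=capture("wrist");cv2.imwrite("pics/w13.png",cv2.resize(c["img"][160:300,210:430],None,fx=3.6,fy=3.6,interpolation=cv2.INTER_CUBIC))
E
```

```text
time_s: 20.7
tcp_pos: [0.4873, 0.1797, 0.1422]
wrist_force: [0.4, 0.1, 0.5]
time_s: 20.95
tcp_pos: [0.4875, 0.1798, 0.1394]
wrist_force: [0.3, 0.2, -0.3]
time_s: 21.2
tcp_pos: [0.4876, 0.1799, 0.1364]
wrist_force: [0.6, 0.8, 0.1]
```

View pics/s13.png

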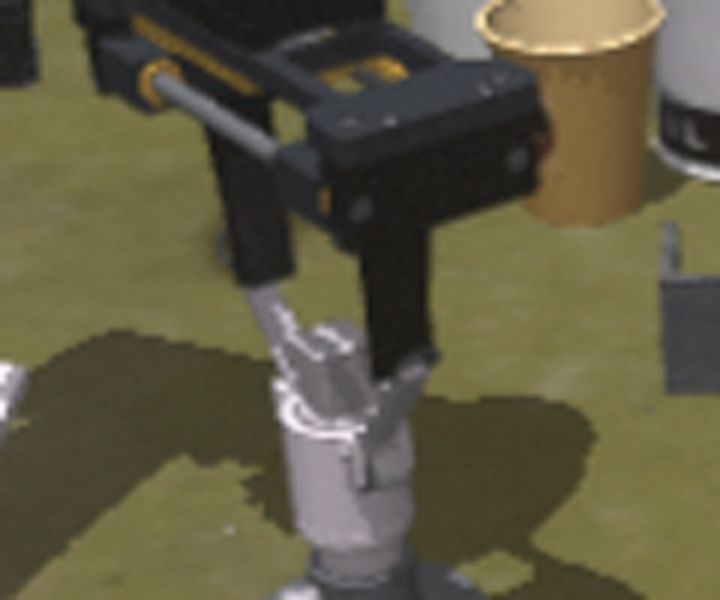

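View pics/w13.png

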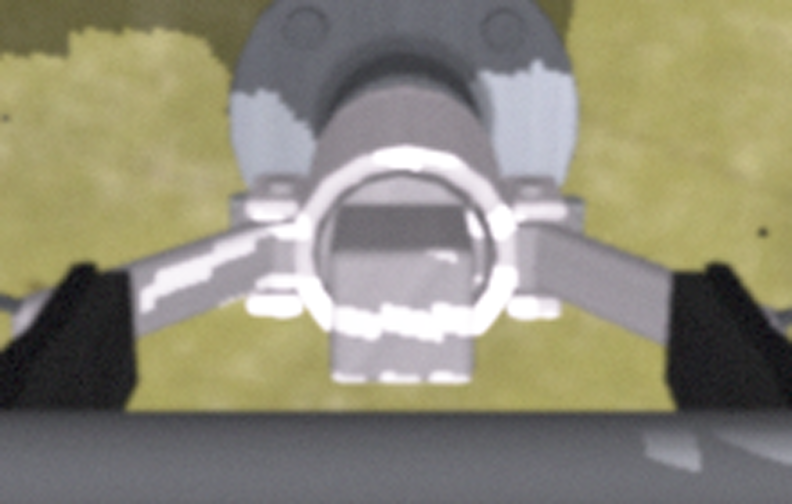

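The fingers are inside the bars and symmetric (inner faces at 135 and 670 around the plug at 402), just about to touch. Continuing slowly.

```bash
for s in 1; do python3 -m crank '[{"delta_rot":[0,0,0],"linear":[0,0,0.002],"gripper":97},{"delta_rot":[0,0,0],"linear":[0,0,0.002],"gripper":97}]'; python3 -m crank '[{"delta_rot":[0,0,0],"linear":[0,0,0.002],"gripper":97},{"delta_rot":[0,0,0],"linear":[0,0,0.002],"gripper":97}]';python3 -m crank '[{"delta_rot":[0,0,0],"linear":[0,0,0.002],"gripper":97},{"delta_rot":[0,0,0],"linear":[0,0,0],"gripper":97}]'; done | grep -E "time|tcp|force|grip"
```

```text
time_s: 21.55
tcp_pos: [0.4875, 0.1798, 0.1325]
wrist_force: [-0.0, -0.5, 3.0]
gripper_width: 0.967
time_s: 21.8
tcp_pos: [0.4877, 0.1799, 0.1287]
wrist_force: [-0.1, -0.2, 4.1]
gripper_width: 0.973
time_s: 22.05
tcp_pos: [0.4876, 0.1798, 0.1263]
wrist_force: [0.8, 0.2, 2.4]
gripper_width: 0.97
```

```bash
for s in 1; do python3 -m crank '[{"delta_rot":[0,0,0],"linear":[0,0,0.002],"gripper":97},{"delta_rot":[0,0,0],"linear":[0,0,0.002],"gripper":97},{"delta_rot":[0,0,0],"linear":[0,0,0.002],"gripper":97}]'; python3 -m crank '[{"delta_rot":[0,0,0],"linear":[0,0,0.002],"gripper":97},{"delta_rot":[0,0,0],"linear":[0,0,0.002],"gripper":97}]';python3 -m crank '[{"delta_rot":[0,0,0],"linear":[0,0,0.002],"gripper":97},{"delta_rot":[0,0,0],"linear":[0,0,0.002],"gripper":97},{"delta_rot":[0,0,0],"linear":[0,0,0],"gripper":97}]'; done | grep -E "time|tcp|force"
python3 - <<'E'
from station import r,capture
import cv2,pickle
c=capture("side");cv2.imwrite("pics/s14.png",cv2.resize(c["img"][110:210,170:290],None,fx=6,fy=6,interpolation=cv2.INTER_CUBIC))
c=capture("wrist");cv2.imwrite("pics/w14.png",cv2.resize(c["img"][160:300,210:430],None,fx=3.6,fy=3.6,interpolation=cv2.INTER_CUBIC))
E
```

```text
time_s: 22.42
tcp_pos: [0.4875, 0.1798, 0.1204]
wrist_force: [0.2, 0.4, 4.3]
time_s: 22.68
tcp_pos: [0.4875, 0.1798, 0.1164]
wrist_force: [1.4, -0.1, 4.7]
time_s: 23.05
tcp_pos: [0.4874, 0.1798, 0.1122]
wrist_force: [0.3, 0.0, 3.0]
```

View pics/s14.png

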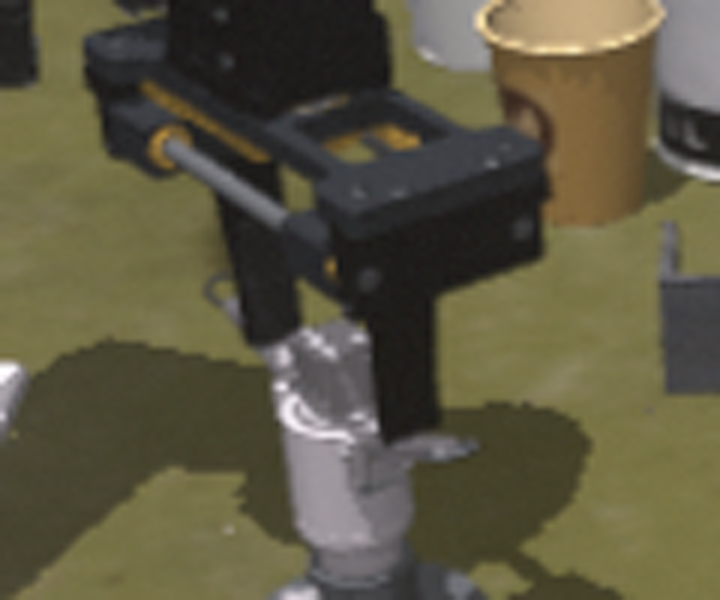

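View pics/w14.png

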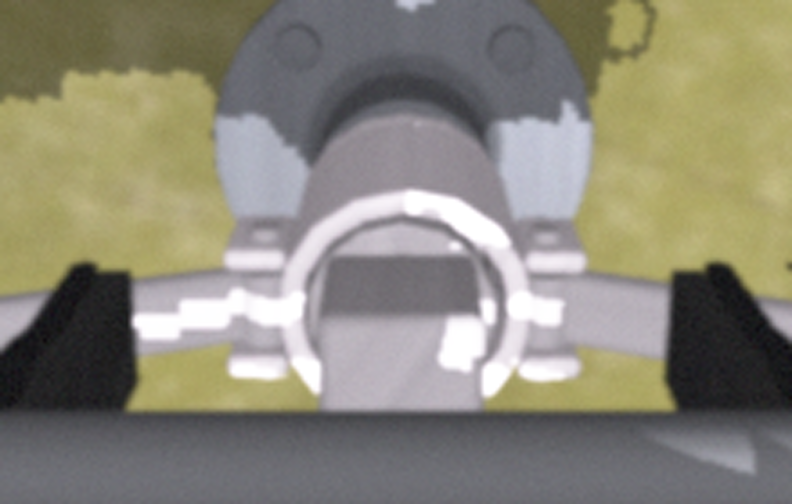

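Both bars are coming down evenly, at about 3–4 N in total. Now the last part, in 2 mm and then 1 mm steps.

```bash
for s in 1; do python3 -m crank '[{"delta_rot":[0,0,0],"linear":[0,0,0.002],"gripper":97},{"delta_rot":[0,0,0],"linear":[0,0,0.002],"gripper":97}]'; python3 -m crank '[{"delta_rot":[0,0,0],"linear":[0,0,0.002],"gripper":97},{"delta_rot":[0,0,0],"linear":[0,0,0.002],"gripper":97}]';python3 -m crank '[{"delta_rot":[0,0,0],"linear":[0,0,0.0015],"gripper":97},{"delta_rot":[0,0,0],"linear":[0,0,0.001],"gripper":97}]';python3 -m crank '[{"delta_rot":[0,0,0],"linear":[0,0,0.001],"gripper":97},{"delta_rot":[0,0,0],"linear":[0,0,0.001],"gripper":97}]'; done | grep -E "time|tcp|force"
```

```text
time_s: 23.4
tcp_pos: [0.4875, 0.1798, 0.1086]
wrist_force: [0.4, 0.1, 4.9]
time_s: 23.65
tcp_pos: [0.4875, 0.1798, 0.1046]
wrist_force: [0.1, 0.8, 5.5]
time_s: 23.9
tcp_pos: [0.4875, 0.1797, 0.1021]
wrist_force: [0.7, 0.4, 4.6]
time_s: 24.15
tcp_pos: [0.4875, 0.1798, 0.1002]
wrist_force: [-0.2, -0.3, 4.7]
```

```bash
for s in 1; do python3 -m crank '[{"delta_rot":[0,0,0],"linear":[0,0,0.001],"gripper":97},{"delta_rot":[0,0,0],"linear":[0,0,0.001],"gripper":97}]'; python3 -m crank '[{"delta_rot":[0,0,0],"linear":[0,0,0.001],"gripper":97},{"delta_rot":[0,0,0],"linear":[0,0,0.001],"gripper":97}]'; done | grep -E "time|tcp|force"
```

```text
time_s: 24.4
tcp_pos: [0.4875, 0.1798, 0.0983]
wrist_force: [-0.8, -0.5, 6.3]
time_s: 24.65
tcp_pos: [0.4876, 0.1798, 0.0967]
wrist_force: [-0.6, -0.7, 10.5]
```

```bash
for s in 1; do python3 -m crank '[{"delta_rot":[0,0,0],"linear":[0,0,0.001],"gripper":97},{"delta_rot":[0,0,0],"linear":[0,0,0],"gripper":97}]'; python3 -m crank '[{"delta_rot":[0,0,0],"linear":[0,0,0.001],"gripper":97},{"delta_rot":[0,0,0],"linear":[0,0,0],"gripper":97}]'; python3 -m crank '[{"delta_rot":[0,0,0],"linear":[0,0,0.001],"gripper":97},{"delta_rot":[0,0,0],"linear":[0,0,0],"gripper":97}]';done | grep -E "time|tcp|force|width"
python3 - <<'E'
from station import r,capture
import cv2,pickle
c=capture("side");cv2.imwrite("pics/s15.png",cv2.resize(c["img"][110:210,170:290],None,fx=6,fy=6,interpolation=cv2.INTER_CUBIC))
c=capture("wrist");cv2.imwrite("pics/w15.png",cv2.resize(c["img"][160:300,210:430],None,fx=3.6,fy=3.6,interpolation=cv2.INTER_CUBIC))
print(r.sense()["moment"])
E
```

```text
time_s: 24.9
tcp_pos: [0.4876, 0.1798, 0.0961]
wrist_force: [-1.8, -1.2, 10.6]
gripper_width: 0.974
time_s: 25.15
tcp_pos: [0.4876, 0.1798, 0.0955]
wrist_force: [-3.5, -1.0, 13.0]
gripper_width: 0.966
time_s: 25.4
tcp_pos: [0.4877, 0.1797, 0.0948]
wrist_force: [-2.9, -1.9, 13.6]
gripper_width: 0.968
[-0.317368    0.87793339  0.0428297 ]
```

View pics/s15.png

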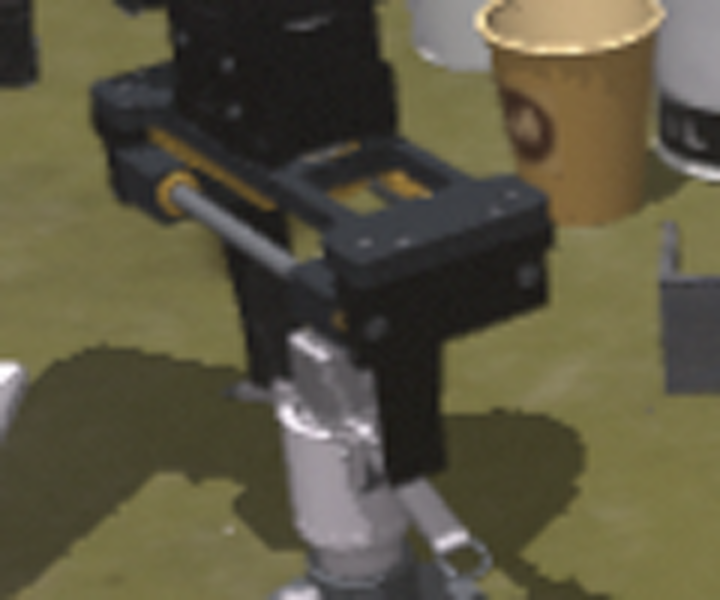

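View pics/w15.png

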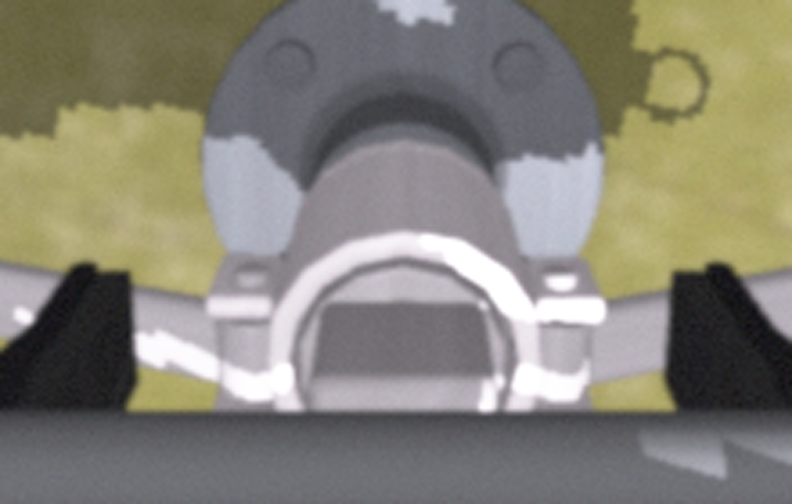

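Both bars are below level and even. Continuing to the stops, watching for the steep rise in force.

```bash
for s in 1; do python3 -m crank '[{"delta_rot":[0,0,0],"linear":[0,0,0.001],"gripper":97},{"delta_rot":[0,0,0],"linear":[0,0,0],"gripper":97}]'; python3 -m crank '[{"delta_rot":[0,0,0],"linear":[0,0,0.001],"gripper":97},{"delta_rot":[0,0,0],"linear":[0,0,0],"gripper":97}]'; python3 -m crank '[{"delta_rot":[0,0,0],"linear":[0,0,0.001],"gripper":97},{"delta_rot":[0,0,0],"linear":[0,0,0],"gripper":97}]';done | grep -E "time|tcp|force"
```

```text
time_s: 25.75
tcp_pos: [0.4878, 0.1798, 0.0937]
wrist_force: [-2.7, -0.5, 13.9]
time_s: 26.0
tcp_pos: [0.4879, 0.1798, 0.0934]
wrist_force: [-3.9, 0.2, 17.1]
time_s: 26.25
tcp_pos: [0.4879, 0.1798, 0.0932]
wrist_force: [-5.7, -1.0, 22.7]
```

```bash
python3 -m crank '[{"delta_rot":[0,0,0],"linear":[0,0,0.0007],"gripper":97},{"delta_rot":[0,0,0],"linear":[0,0,0],"gripper":97}]'; python3 - <<'E'
from station import r,capture
import cv2,pickle
c=capture("side");cv2.imwrite("pics/s16.png",cv2.resize(c["img"][110:210,170:290],None,fx=6,fy=6,interpolation=cv2.INTER_CUBIC))
c=capture("wrist");cv2.imwrite("pics/w16.png",c["img"])
print(r.sense()["moment"],r.sense()["wrist_force"],r.sense()["tcp_pos"])
E
```

```text
time_s: 26.5
tcp_pos: [0.4879, 0.1798, 0.0931]
ee_rot: [[0.985, 0.173, 0.002], [0.173, -0.985, -0.0], [0.002, 0.001, -1.0]]
wrist_force: [-6.1, -1.5, 26.8]
gripper_width: 0.967
[-0.73514385  2.20319473 -0.16986733] [-6.84817384 -1.13394205 26.21043905] [0.48793019 0.17984538 0.09311071]
```

View pics/s16.png

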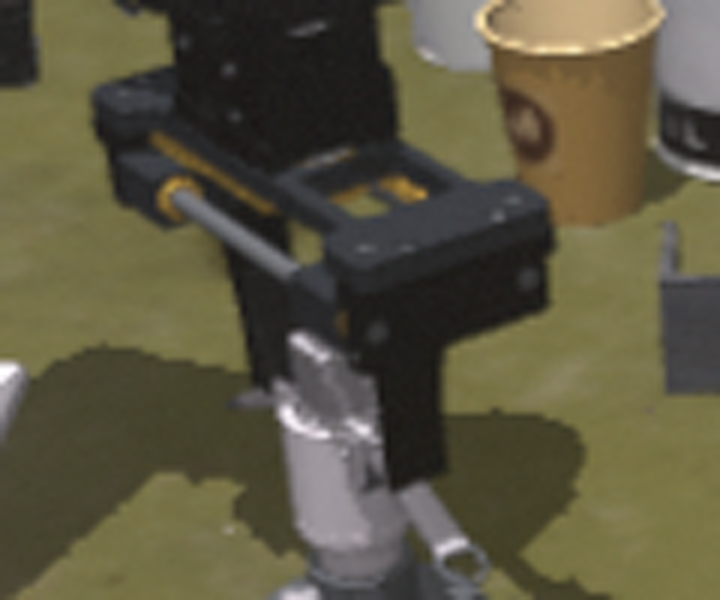

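View pics/w16.png

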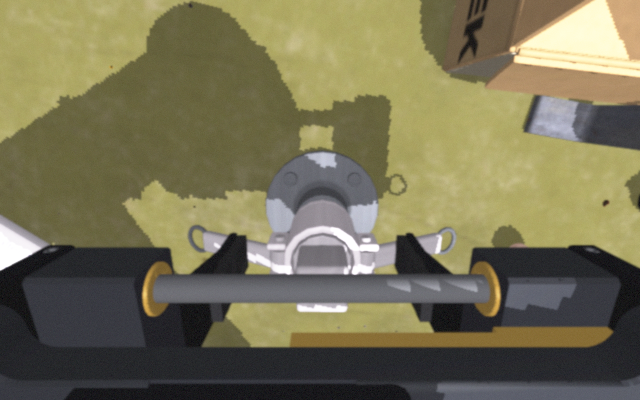

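The tool stopped at 0.0931 (the geometry predicted about 0.0935). The moment suggests the right finger carries more load, so I'll roll slightly to make sure the left bar is also on its stop.

```bash
python3 -m crank '[{"delta_rot":[-0.008,0,0],"linear":[0,0,0],"gripper":97},{"delta_rot":[-0.008,0,0],"linear":[0,0,0],"gripper":97},{"delta_rot":[0,0,0],"linear":[0,0,0],"gripper":97}]'; python3 - <<'E'
from station import r
print(r.sense()["moment"],r.sense()["wrist_force"],r.sense()["tcp_pos"],r.sense()["ee_rot"][2])
E
```

```text
time_s: 26.98
tcp_pos: [0.488, 0.1798, 0.0931]
ee_rot: [[0.985, 0.173, 0.005], [0.173, -0.985, -0.016], [0.003, 0.016, -1.0]]
wrist_force: [-7.2, -3.5, 25.4]
gripper_width: 0.971
[-0.32200808  2.22712407  0.15894458] [-7.20205454 -3.46975844 25.43000725] [0.4880497  0.17978963 0.0931384 ] [ 0.00258679  0.01630997 -0.99986364]
```

```bash
python3 -m crank '[{"delta_rot":[-0.01,0,0],"linear":[0,0,0],"gripper":97},{"delta_rot":[0,0,0],"linear":[0,0,0],"gripper":97},{"delta_rot":[0,0,0],"linear":[0,0,0],"gripper":97}]'; python3 - <<'E'
from station import r,capture
for i in range(3):
    capture("side");s=r.sense();print(s["moment"],s["wrist_force"],s["tcp_pos"],s["ee_rot"][2])
E
```

```text
time_s: 27.35
tcp_pos: [0.4882, 0.1798, 0.0934]
ee_rot: [[0.985, 0.174, 0.007], [0.174, -0.984, -0.025], [0.003, 0.026, -1.0]]
wrist_force: [-7.7, -4.5, 27.4]
gripper_width: 0.97
[-0.11584751  2.39804834  0.26706501] [-7.97738346 -4.05305798 27.09531741] [0.48817041 0.17981526 0.09341083] [ 0.00303389  0.02596728 -0.99965819]
[-0.10431606  2.40369763  0.28463314] [-7.65657549 -2.91494614 26.82361626] [0.48816092 0.17983061 0.09341009] [ 0.00301471  0.02594619 -0.9996588 ]
[-0.17805946  2.42431541  0.24343549] [-7.21935911 -3.46209357 27.57905151] [0.48816738 0.1798433  0.09340699] [ 0.00302421  0.0259089  -0.99965973]
```

```bash
python3 -m crank '[{"delta_rot":[0.013,0,0],"linear":[0,0,0],"gripper":97},{"delta_rot":[0.013,0,0],"linear":[0,0,0],"gripper":97},{"delta_rot":[0.006,0,0],"linear":[0,0,0],"gripper":97},{"delta_rot":[0,0,0],"linear":[0,0,0],"gripper":97},{"delta_rot":[0,0,0],"linear":[0,0,0],"gripper":97}]'; python3 - <<'E'
from station import r,capture
for i in range(2):
    capture("side");s=r.sense();print(s["moment"],s["wrist_force"],s["tcp_pos"],s["ee_rot"][2])
E
python3 -m crank '[{"delta_rot":[-0.006,0,0],"linear":[0,0,-0.003],"gripper":97},{"delta_rot":[0,0,0],"linear":[0,0,-0.01],"gripper":97},{"delta_rot":[0,0,0],"linear":[0,0,-0.03],"gripper":97},{"delta_rot":[0,0,0],"linear":[0,0,-0.05],"gripper":97},{"delta_rot":[0,0,0],"linear":[0,0,-0.06],"gripper":97},{"delta_rot":[0,0,0],"linear":[0,0,0],"gripper":97},{"delta_rot":[0,0,0],"linear":[0,0,0],"gripper":97}]'; python3 - <<'E'
from station import r,capture
import cv2,pickle
c=capture("side");cv2.imwrite("pics/side17.png",c["img"]);cv2.imwrite("pics/s17.png",cv2.resize(c["img"][130:230,180:280],None,fx=6,fy=6,interpolation=cv2.INTER_CUBIC))
c=capture("wrist");cv2.imwrite("pics/w17.png",cv2.resize(c["img"][110:270,220:440],None,fx=3.6,fy=3.6,interpolation=cv2.INTER_CUBIC));pickle.dump(c,open("w17.pkl","wb"))
print(r.sense()["wrist_force"],r.sense()["tcp_pos"])
E
```

```text
time_s: 28.12
tcp_pos: [0.4884, 0.18, 0.0931]
ee_rot: [[0.985, 0.174, 0.002], [0.174, -0.985, 0.006], [0.003, -0.005, -1.0]]
wrist_force: [-5.9, 1.0, 24.2]
gripper_width: 0.972
[-0.96097597  1.74479717 -0.13761029] [-5.86518204 -0.26905077 25.40286949] [0.48839116 0.18001283 0.09315597] [ 0.00276346 -0.00513728 -0.99998299]
[-0.85727407  1.81961397 -0.16450033] [-5.97086303 -1.01411427 24.2390837 ] [0.48839038 0.18002824 0.0931624 ] [ 0.00277999 -0.00510614 -0.9999831 ]
time_s: 29.1
tcp_pos: [0.4865, 0.1794, 0.2413]
ee_rot: [[0.985, 0.171, -0.002], [0.171, -0.985, -0.0], [-0.002, -0.0, -1.0]]
wrist_force: [-0.1, -0.5, -1.2]
gripper_width: 0.97
[-0.85574502  0.18803444 -0.77754687] [0.48637626 0.17919723 0.24038929]
```

View pics/s17.png

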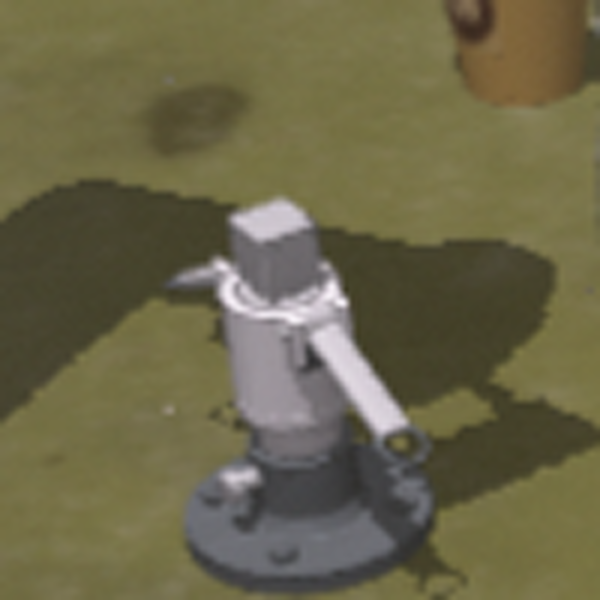

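View pics/w17.png

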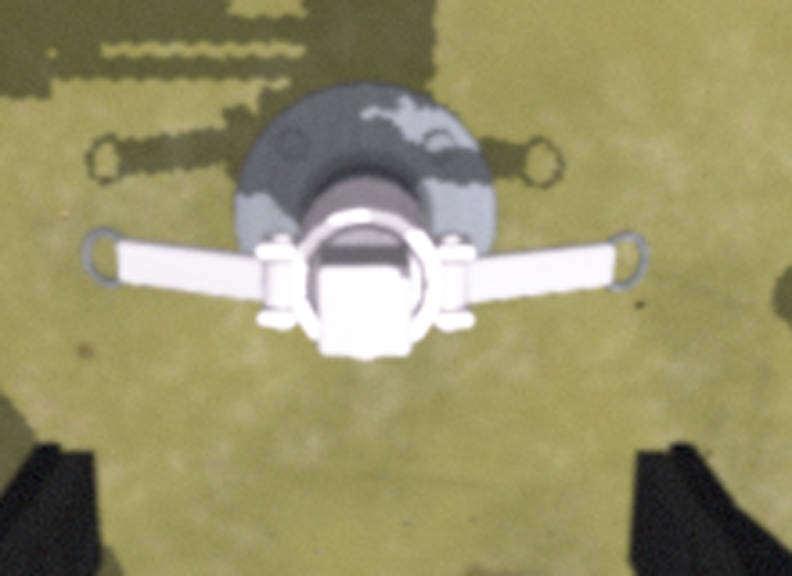

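Both bars are down, symmetric, and the plug stands upright. I'll check the bar angles numerically against projections.

```bash
python3 - <<'E'
from h import *
import pickle
from station import capture
yw=np.radians(9.9);ax=np.array([.4866,.1794]);Y=np.array([-np.sin(yw),np.cos(yw)])
s=capture("side");w=pickle.load(open("w17.pkl","rb"))
def pr(c,p):
    T=np.linalg.inv(c["world_from_camera"]);q=T[:3,:3]@p+T[:3,3];return np.array([c["fx"]*q[0]/q[2]+c["cx"]+.5,c["fy"]*q[1]/q[2]+c["cy"]+.5])
for sg,n in((1,"L"),(-1,"R")):
  for th in(0,.1,.2):
    a=th-np.radians(25)
    P=lambda d,off:np.r_[ax+sg*Y*(.023+d*np.cos(a)-off*np.sin(a)),.099+d*np.sin(a)+off*np.cos(a)]
    print(n,th,"side tip-pin",np.round((pr(s,P(.055,.003))-pr(s,P(0,.003)))*6,1),"tip",np.round((pr(s,P(.055,.003))-[180,130])*6),"wrist tip-pin",np.round((pr(w,P(.055,.003))-pr(w,P(0,.003)))*3.6,1),"tip",np.round((pr(w,P(.055,.003))-[220,110])*3.6))
E
```

```text
L 0 side tip-pin [-58.2   5.7] tip [188. 270.] wrist tip-pin [-162.2  -20.3] tip [120. 265.]
L 0.1 side tip-pin [-62.6  -8. ] tip [184. 257.] wrist tip-pin [-173.1  -16.1] tip [110. 270.]
L 0.2 side tip-pin [-66.4 -21.6] tip [181. 243.] wrist tip-pin [-182.5  -11.7] tip [102. 274.]
R 0 side tip-pin [ 81.2 112.1] tip [396. 427.] wrist tip-pin [161.7 -20.2] tip [619. 266.]
R 0.1 side tip-pin [ 83.1 102. ] tip [398. 416.] wrist tip-pin [172.7 -16. ] tip [629. 270.]
R 0.2 side tip-pin [84.1 90.8] tip [398. 404.] wrist tip-pin [182.3 -11.5] tip [638. 274.]
```

Observed bar ends are at wrist crop (118,262) and (615,265), against (120,265) and (619,266) predicted for angle 0, so both are home. Handing in.

```bash
python3 - <<'E'
from station import r,workorder
print(r.sense()["time_s"],r.sense()["wrist_force"]);print(workorder.finish_job())
E
```

```text
29.25 [ 0.31458781 -0.20278819  0.96210404]
the job is handed in; nothing more can be done
None
```

The plug is seated and locked in the coupler with both cam arms home. I handed the job in at 29.3 s, with the gripper clear of everything.

- **Plug:** I picked the bare steel plug and gripped it across both pairs of flats to centre it. It went into the bore without catching, and the gasket contact put the mouth at about 104 mm. I pressed it to about 14.3 N, 6.7 mm deep, and then let go.
- **Cam arms:** I pressed both bars down together with the open fingers until they hit hard resistance at tool height 0.093 m, against about 0.0935 m expected for home. The total force stayed at or below about 27 N.
- **Uneven load:** At the stop the moment showed the right finger carrying more. I rolled the tool slightly each way to bring the left bar onto its stop too, and then pressed the right one again.
- **Last checks:** With the arm lifted clear, the bar ends in the wrist picture matched the home position within about 4 enlarged pixels (0.03 rad). The right bar also matched in the side view, the left bar's end could not be read precisely there, and the plug stood upright.
- **Disagreements:** The cameras differed by 2–4 mm on positions, so I averaged them and corrected by feel. There was a sideways force of 4–5 N while pressing the plug and 6–8 N while closing the arms. I took no final picture of the bystanders, but the arm stayed away from them.

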